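# Load the watch winder

## Task

Fold the winder's half-open clear lid right back until it stands upright, then set every watch carrier from the bench fully down on a square spindle of its own, watches up, and press the lid shut past its catch. The handwheel goes fully home on the square drive stub outside the case, at any point in the job. Leave the dome, jar and loupe where they stand.

Things in the scene. Friction and masses are not known exactly. Their poses are not given: they have to be found in the camera images.
- carrier0: Watch carrier: loose grey plastic bar 80 long (x) x 34 wide (y) x 30 high, with a square bore 18.5 x 18.5 (sides along x and y) right through its middle and a watch head (26 across, 7 high) on top 27 either side of the middle. Origin: centre of the underside, z up with watches on top. 140 g. Any yaw. May be absent (None from the start).
- carrier1: Watch carrier: loose grey plastic bar 80 long (x) x 34 wide (y) x 30 high, with a square bore 18.5 x 18.5 (sides along x and y) right through its middle and a watch head (26 across, 7 high) on top 27 either side of the middle. Origin: centre of the underside, z up with watches on top. 140 g. Any yaw. May be absent (None from the start).
- carrier2: Watch carrier: loose grey plastic bar 80 long (x) x 34 wide (y) x 30 high, with a square bore 18.5 x 18.5 (sides along x and y) right through its middle and a watch head (26 across, 7 high) on top 27 either side of the middle. Origin: centre of the underside, z up with watches on top. 140 g. Any yaw. May be absent (None from the start).
- carrier3: Watch carrier: loose grey plastic bar 80 long (x) x 34 wide (y) x 30 high, with a square bore 18.5 x 18.5 (sides along x and y) right through its middle and a watch head (26 across, 7 high) on top 27 either side of the middle. Origin: centre of the underside, z up with watches on top. 140 g. Any yaw. May be absent (None from the start).
- handwheel: Handwheel: black disc 72 across and 10 high with a square aluminium hub 34 x 34 on it, hub top 44 above the underside; a square bore 18.5 x 18.5 (sides parallel to the hub's faces, along x and y) runs right through. Origin: centre of the underside, z up. 160 g. Loose on the bench, disc down, any yaw.
- spindle0_seat (a point): Spindle 0 of the winder (near the robot, handle side): upright square shaft 16 x 16, top 42 above this point, last 6 tapering to 10 x 10. This point: on its axis, on the round shoulder (28 across) where a carrier's underside rests, 20 above the bench. z up, x and y square to the flats. Turns 17 degrees either way with slight friction, starts anywhere in that range.
- spindle1_seat (a point): Spindle 1 of the winder (far from the robot, handle side): upright square shaft 16 x 16, top 42 above this point, last 6 tapering to 10 x 10. This point: on its axis, on the round shoulder (28 across) where a carrier's underside rests, 20 above the bench. z up, x and y square to the flats. Turns 17 degrees either way with slight friction, starts anywhere in that range.
- spindle2_seat (a point): Spindle 2 of the winder (near the robot, hinge side): upright square shaft 16 x 16, top 42 above this point, last 6 tapering to 10 x 10. This point: on its axis, on the round shoulder (28 across) where a carrier's underside rests, 20 above the bench. z up, x and y square to the flats. Turns 17 degrees either way with slight friction, starts anywhere in that range.
- spindle3_seat (a point): Spindle 3 of the winder (far from the robot, hinge side): upright square shaft 16 x 16, top 42 above this point, last 6 tapering to 10 x 10. This point: on its axis, on the round shoulder (28 across) where a carrier's underside rests, 20 above the bench. z up, x and y square to the flats. Turns 17 degrees either way with slight friction, starts anywhere in that range.
- drive_seat (a point): Drive stub: the same 16 x 16 square shaft (turns 17 degrees either way, starts anywhere), top 54 above this point, last 6 tapered, on the black drive box (60 x 80 x 20 high) outside the case by the corner at the handle side nearest the robot, 55 from its wall. This point: on its axis, on the shoulder where the handwheel's underside rests, 26 above the bench. z up, x and y square to the flats.
- winder: The watch winder: fixed grey open-topped case 218 (x) x 238 (y) outside, walls 5 thick and 70 high, floor 8 thick, a clear lid hinged on its +y rim. Inside, four square spindles on a 100 x 100 square, each at least 54 from the inner walls, the hinge-side pair 79 from the hinge axis. Origin: centre of its underside. Its yaw varies a little.
- lid (a joint): Lid angle in rad: 0 shut flat on the case, growing as it opens, stop at 1.75 (just past upright). Stiff hinge: stays where it is left (about 3 N at the handle moves it). Starts at 0.45 to 0.8. At about 0.1 it meets a spring catch; pressing down near the handle edge with 6 to 12 N takes it past the catch and it then stays down at about 0.
- lid_handle (a point): Middle of the lid's handle: round steel bar 12 thick, 86 long, parallel to the hinge, 38 beyond the lid's free edge (clear gap 32), an arm at each end. Lid frame: x along bar and hinge, -y from hinge to handle, z out of the lid's top. The bar lies 276 from the hinge axis, 4 above it when shut. Lid: clear plastic 6 thick, dark frame, underside at the hinge's height.
- lid_hinge (a point): Middle of the lid's hinge axis, on the case's +y rim, 70 above the bench. Turns with the lid; x lies along the axis.
- dome: Bystander: clear dust dome on a white base, 110 across, 85 high. Origin: centre of underside.
- jar: Bystander: amber jar, 56 across, 75 high. Origin: centre of underside.
- loupe: Bystander: black eye loupe, 44 across, 36 high. Origin: centre of underside.
There are look-alikes about, which are no part of the job. Leave any green look-alike of the handwheel alone.

How it is judged:
By the outcome, as a careful person would: the job done as asked, in the order asked, and still so for the second after the job is handed in, with the robot touching nothing.
Of carrier0, carrier1, carrier2, carrier3 only 2 to 4 are there at a start; the rules pass over those that are not, and their reading is None.
At some moment in a run one of carrier0, carrier1, carrier2, carrier3, handwheel may be knocked a few centimetres aside while the robot is not near it.
It also fails if it takes over 210 s, if anything falls off the work surface, if the arm or the gripper's body presses on something with over 40 N, if the wrist force passes 120 N, or if a joint passes its speed limit or range.

## Robot

A 7-joint arm with a two-finger parallel gripper is mounted at the origin on the work surface. World frame = base frame: x ahead of the robot, y to its left, z up, the work surface at z = 0. Lengths are in m, angles in rad, forces in N, time in s.
With the tool pointing down it reaches from about 0.425 to 0.875 m from the base axis. Payload 8.4 kg.
Tool frame: the origin (TCP) lies midway between the tips of the shut fingers; the grasp point (between the pads) lies grasp_offset behind it (grasp_offset is the distance from the TCP to the grasp point, in m); z points along the fingers, y is the line along which they close (so a half turn about z gives the same grasp; the last joint's range is limited). The gripper opens to 87 mm and grips with 3 to 60 N. Pads are 19 mm wide; open, the fingers measure 117 mm over their backs; the gripper's body (75 mm by 190 mm) begins 51 mm behind the grasp point.
Start: joints at [1.133, 0.333, 0.04, 1.465, -0.013, 1.343, -0.059], TCP at [0.216, -0.613, 0.223] pointing down, gripper open.
Joint ranges: [-2.58, 2.58], [-0.38, 2.09], [-1.3, 1.39], [0.25, 2.4], [-1.5, 4.64], [0.08, 2.09], [-2.65, 2.65]. Speed limits (rad/s): [2.22, 2.22, 2.79, 2.79, 3.14, 3.14, 3.14].

## Interface

Orientations are given as a rotation vector (axis times angle).
In Python, from station import get_state, capture, camera_info, hand_in, masks_of, grasp_offset gives the robot as it stands. The module is installed in compiled form; this text tells all that it offers.
- The arm moves only by the tool servo_tool, never from a script. Its argument "commands" is a list of rows, each an object of numbers: "tx", "ty", "tz": the shift along the tool's x, y, z scaled (see below); "spin": the turn about the tool's z scaled (see below). A call has 1 to 12 rows; each row is the pose to reach, as a shift and turn from the pose commanded when the call began, along the tool's axes at that moment; what a row does not reach only later rows make up. The controller multiplies each number of a shift by 1000 mm and each number of a turn by pi/2 rad. A row lasts 1/8 s, in which the tool goes at most 62.5 mm and 10.7 degrees, less where a joint would pass 70% of its speed; a pose out of reach is approached as far as the arm can. A call with a number of a shift or a turn outside -1 to 1 is refused whole. A call with a gripper value outside its range is refused whole. "jaw" is the opening, from 0 (shut) to 1 (fully open), set as the call begins (left out, the last holds). The fingers move at their own pace and stop on an object; "grip_force" is the grip in N (left out, the last holds). Time passes only in rows, so rows that repeat a pose let the fingers close. It gives the time, the measured TCP pose, the force, the opening and the grip force at its end, in the units of the state.
- get_state(): the state, without advancing time (a new reading comes with each control period).
- capture(name): name is "scene" or "side" or "wrist"; returns the picture (480x640x3 uint8, blue, green, red); there is no depth.
- camera_info(name): a dict with "K" (3x3 intrinsics, pixels), "dist_coeffs" ([k1, k2, p1, p2, k3] as OpenCV has them; the pictures are not rectified), "pose" (4x4, takes a point from camera to world coordinates); the wrist camera has in their place "hand_eye" (4x4, takes a point from camera to tool coordinates, whose origin is the TCP and whose axes are the flange's). Camera axes: x right, y up, looking along -z (the intrinsics and any distortion apply to the point x, -y, -z); pixel columns grow to the right and rows downward; lengths in m; the calibration is good to about 2 mm. A picture is of the moment at which its call begins: read the wrist's pose just before it. camera_info takes no time and is no camera call.
- hand_in(): hands the job in; it is judged then, once.
Trained networks look in the newest picture that a camera, given by its name, has taken for a name from the list of things; names that differ only in an ending like _2 or _b are one class to them, and where a whole thing is asked for, a point or a joint stands for the part that bears it (a point fixed in the world has none). Each returns a list of dicts, best first, with "score" (0 to 1); they miss things now and then, are a little off and sometimes report something else, mostly with a low value. They report only what shows in the picture. A call takes as long as a camera call. They do not tell look-alikes from the thing itself.
- masks_of(camera, target): "pixels" (480x640 bool, what is visible of it) and "extent" ([left, top, right, bottom] in pixels, round what is visible of it).
The state is a dict: "t": time; "joint_pos": joint angles; "qvel": joint speeds; "tau": joint torques, N m; "eef_pos": TCP position; "ee_rot": TCP orientation; "contact_force": force on the tool from outside, world axes, zero at the start; "moment": the same for the moment, N m; "finger_gap": finger opening in m; "finger_force": force on a finger pad.
Only numpy, scipy, OpenCV 4.12 (cv2) and the standard library are available. Lean on these libraries where they do the work, as an engineer would, in place of code of your own. Each camera call takes 0.05 s, during which the arm holds its last target. There are 200 camera calls.

## Working session

There is one attempt and no reset: what is moved stays moved. The work goes in short steps, Python scripts to look and compute and a tool call to move; the robot and the scene stay as the last step left them, time stands still between calls to the robot, and variables do not carry over. Pictures are saved under pics/ and viewed, at most 14 in all, crops included, and the job is handed in when it is done.

Besides the shell and the picture viewer there is one more tool, called in YAML: its name, and indented under it one key for each argument. servo_tool: Moves the arm, as the interface text tells. Its arguments: {"type":"object","properties":{"commands":{"type":"array","items":{"type":"object","properties":{"tx":{"type":"number","minimum":-1,"maximum":1},"ty":{"type":"number","minimum":-1,"maximum":1},"tz":{"type":"number","minimum":-1,"maximum":1},"spin":{"type":"number","minimum":-1,"maximum":1}}}},"jaw":{"type":"number"},"grip_force":{"type":"number"}},"required":["commands"]}

```bash
mkdir -p pics
cat > h.py <<'E'
import numpy as np, cv2
from scipy.spatial.transform import Rotation as R
from station import *
F=np.diag([1.,-1,-1])
def T_tool(s):
    T=np.eye(4);T[:3,:3]=R.from_rotvec(s['ee_rot']).as_matrix();T[:3,3]=s['eef_pos'];return T
def pose(cam,s=None):
    ci=camera_info(cam)
    P=np.array(ci['pose']) if 'pose' in ci else T_tool(s or get_state())@np.array(ci['hand_eye'])
    return np.array(ci['K']),np.array(ci['dist_coeffs']),P
def ray(px,cp):
    K,d,P=cp
    u=cv2.undistortPoints(np.array(px,float).reshape(-1,1,2),K,d).reshape(-1,2)
    v=np.c_[u,np.ones(len(u))]@F@P[:3,:3].T
    return P[:3,3],v
def onz(px,z,cp):
    o,v=ray(px,cp); return o+v*((z-o[2])/v[:,2])[:,None]
def proj(X,cp):
    K,d,P=cp
    X=np.array(X,float).reshape(-1,3)
    c=(X-P[:3,3])@P[:3,:3]@F
    return cv2.projectPoints(c,np.zeros(3),np.zeros(3),K,d)[0].reshape(-1,2)
E
python3 - <<'E'
from h import *
s=get_state();print({k:np.round(v,3) for k,v in s.items()},grasp_offset if not callable(grasp_offset) else grasp_offset())
for c in ['scene','side','wrist']:
    im=capture(c);cv2.imwrite(f'pics/{c}0.png',im)
    K,d,P=pose(c,s);print(c,K.round(1).tolist(),d,P.round(3).tolist())
    if c!='wrist':
        for n in ['carrier0','handwheel','lid_handle','lid','winder','drive_seat','dome','jar','loupe']:
            try:
                for m in masks_of(c,n):print(c,n,round(m['score'],2),np.round(m['extent']),m['pixels'].sum())
            except Exception as e:print(n,e)
E
```

```text
{'t': np.float64(0.0), 'joint_pos': array([ 1.133,  0.334,  0.04 ,  1.466, -0.013,  1.343, -0.058]), 'qvel': array([-0.001, -0.   ,  0.   ,  0.   ,  0.   , -0.   , -0.   ]), 'tau': array([-0.0000e+00, -6.5636e+01,  1.3350e+00, -4.0381e+01, -6.0000e-02,
        4.5000e-02,  0.0000e+00]), 'eef_pos': array([ 0.216, -0.613,  0.222]), 'ee_rot': array([-3.095e+00, -5.290e-01,  1.000e-03]), 'contact_force': array([-0.263, -0.085,  0.758]), 'moment': array([ 0.047, -0.05 ,  0.034]), 'finger_force': np.float64(0.0), 'finger_gap': np.float64(0.087)} 0.0187
scene [[568.4, 0.0, 324.9], [0.0, 568.4, 247.0], [0.0, 0.0, 1.0]] [-0.03682949  0.          0.          0.          0.        ] [[0.141, -0.778, 0.612, 1.281], [0.99, 0.113, -0.083, -0.085], [-0.004, 0.617, 0.787, 0.927], [0.0, 0.0, 0.0, 1.0]]
scene carrier0 0.85 [245. 195. 282. 231.] 757
scene carrier0 0.8 [127. 214. 170. 246.] 834
scene carrier0 0.68 [192. 210. 233. 245.] 855
scene carrier0 0.6 [255. 245. 296. 290.] 896
scene handwheel 0.96 [135. 306. 171. 342.] 1114
scene handwheel 0.95 [238. 296. 275. 336.] 1035
scene handwheel 0.6 [192.
[... 1092 characters left out ...]
[288. 168. 300. 193.] 193
side lid 0.6 [213. 126. 327. 156.] 2198
side winder 0.65 [208. 124. 327. 266.] 11477
side drive_seat 0.69 [212. 223. 232. 251.] 288
side drive_seat 0.54 [221. 280. 267. 319.] 1046
side drive_seat 0.4 [246. 194. 254. 208.] 101
side dome 0.61 [248. 194. 252. 210.] 109
side dome 0.58 [366. 223. 416. 275.] 2120
side dome 0.19 [301. 269. 348. 307.] 1008
side jar 0.89 [359. 171. 386. 211.] 863
side jar 0.62 [302. 269. 346. 305.] 975
wrist [[344.5, 0.0, 319.3], [0.0, 344.5, 238.7], [0.0, 0.0, 1.0]] [-0.06263351  0.          0.          0.          0.        ] [[0.333, 0.904, 0.267, 0.289], [-0.943, 0.32, 0.093, -0.589], [-0.001, -0.282, 0.959, 0.383], [0.0, 0.0, 0.0, 1.0]]
```

View pics/scene0.png

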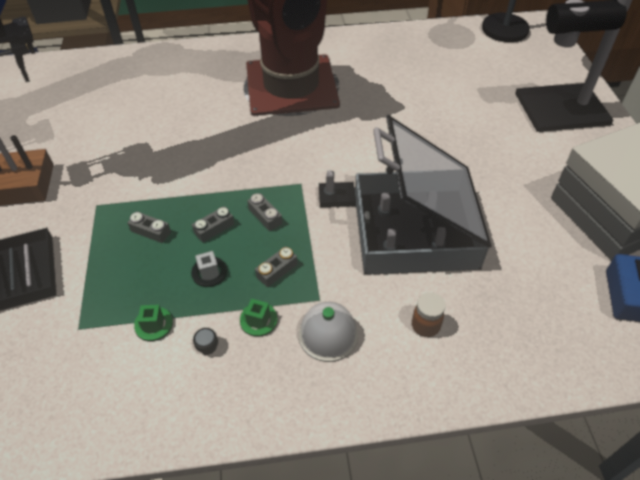

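View pics/side0.png

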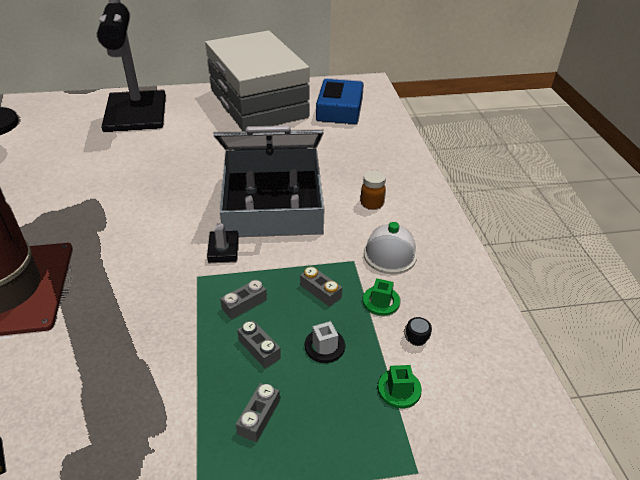

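Run:
```python
import cv2,numpy as np
a=cv2.imread('pics/scene0.png');b=cv2.imread('pics/side0.png')
A=cv2.resize(a[185:350,120:320],(400,330),interpolation=3)
B=cv2.resize(b[255:450,200:440],(400,325),interpolation=3)
def pad(i):return cv2.copyMakeBorder(i,0,330-i.shape[0],0,0,0)
cv2.imwrite('pics/crop1.png',np.hstack([pad(A),pad(B)]))
C=cv2.resize(a[110:280,310:500],None,fx=2.1,fy=2.1,interpolation=3)
D=cv2.resize(b[120:265,200:335],None,fx=2.9,fy=2.9,interpolation=3)
h=max(C.shape[0],D.shape[0])
p=lambda i:cv2.copyMakeBorder(i,0,h-i.shape[0],0,0,0)
cv2.imwrite('pics/crop2.png',np.hstack([p(C),p(D)]));print(C.shape,D.shape)
```

```text
(357, 399, 3) (420, 392, 3)
```

View pics/crop1.png

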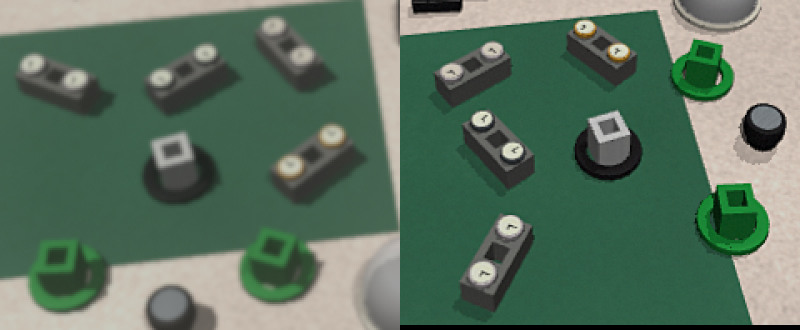

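View pics/crop2.png

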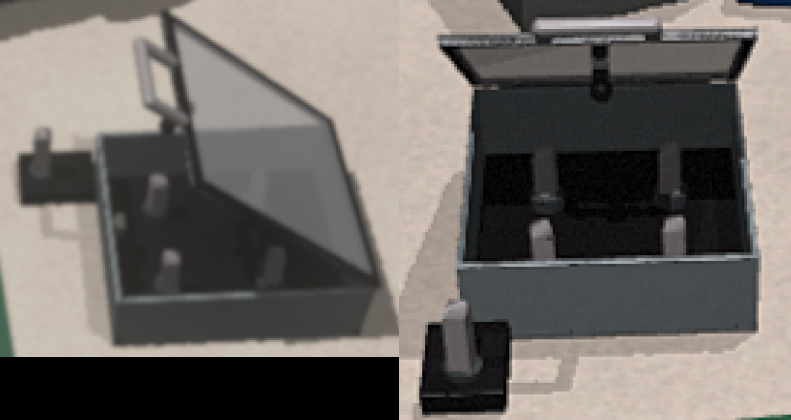

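```bash
cat > fit.py <<'E'
from h import *
from scipy.optimize import least_squares
sc=pose('scene');sd=pose('side')
A=lambda *p:np.array(p)/2.0+[120,185]
B=lambda *p:(np.array(p)-[400,0])/(400/240)+[200,255]
print('heads');
ha=onz(A((33,64),(75,78),(161,79),(206,54),(272,27),(302,55),(291,166),(332,135)),.037,sc)
hb=onz(B((511,227),(483,273),(482,121),(513,152),(451,72),(492,50),(585,30),(619,51)),.037,sd)
for h in (ha,hb):
    for i in range(4):
        a,b=h[2*i,:2],h[2*i+1,:2];d=b-a
        print(i,((a+b)/2).round(4),'yaw',np.degrees(np.arctan2(d[1],d[0])).round(1),np.linalg.norm(d).round(4))
print('wheel',onz(A((173,148)),.044,sc).round(4),onz(B((609,126)),.044,sd).round(4))
C=lambda *p:np.array(p)/2.1+[310,110]
D=lambda *p:(np.array(p)-[399,0])/2.9+[200,120]
loc=lambda q:np.array(q)/1000.
Ls=loc([[-109,-119,70],[109,-119,70],[109,119,70],[-50,-60,62],[50,-60,62],[50,40,62]])
Ps=C((98,135),(118,300),(375,285),(157,178),(170,253),(273,250))
Ld=loc([[-109,-119,70],[109,-119,70],[-109,-119,0],[109,-119,0],[-50,-60,62],[50,-60,62],[-50,40,62],[50,40,62]])
Pd=D((460,265),(757,258),(462,333),(757,330),(542,224),(674,222),(545,150),(670,148))
def W(p,L):
    c,s=np.cos(p[2]),np.sin(p[2]);return np.c_[L[:,:2]@np.array([[c,s],[-s,c]])+p[:2],L[:,2]]
def hand(p):
    a=p[3];L=np.array([[x,.119-(.276*np.cos(a)+.004*np.sin(a)*0)+.004*np.sin(a),.07+.276*np.sin(a)+.004*np.cos(a)] for x in(-.043,.043)])
    return W(p,L)
Hs=C((140,42),(152,105));Hd=D((535,22),(660,24))
def f(p):return np.r_[(proj(W(p,Ls),sc)-Ps).ravel(),(proj(W(p,Ld),sd)-Pd).ravel(),(proj(hand(p),sc)-Hs).ravel(),(proj(hand(p),sd)-Hd).ravel(),p[4:]]
r=least_squares(f,[.55,.2,0,.6],loss='soft_l1');p=r.x
print('winder',p.round(4),'yaw deg',np.degrees(p[2]).round(2));print(f(p).round(1))
print('hand',hand(p).round(4));print('spind',W(p,loc([[-50,-60,20],[50,-60,20],[-50,40,20],[50,40,20]])).round(4))
print('drive',onz(C((40,130)),.08,sc).round(4),onz(D((457,303)),.08,sd).round(4))
E
python3 fit.py
```

```text
heads
0 [ 0.4657 -0.3466] yaw 59.8 0.0516
1 [ 0.4791 -0.2123] yaw 120.6 0.0547
2 [ 0.459  -0.1034] yaw 32.6 0.0529
3 [ 0.607 -0.09 ] yaw 126.6 0.0537
0 [ 0.4674 -0.3508] yaw -123.4 0.0534
1 [ 0.4781 -0.2177] yaw -58.1 0.0534
2 [ 0.4587 -0.1066] yaw 30.1 0.0544
3 [ 0.6071 -0.0957] yaw -49.9 0.051
wheel [[ 0.59   -0.2236  0.044 ]] [[ 0.5929 -0.2269  0.044 ]]
winder [ 0.5437  0.2067 -0.0902  0.6863] yaw deg -5.17
[-1.6 -1.3 -1.5  1.1 -0.2  2.9  0.7 -0.1  0.4  1.   1.5  0.3 -1.8  0.2
  0.6 -0.6  0.8  2.4 -0.1 -0.  -0.6 -0.4  0.1 -1.1 -0.7 -0.9 -0.2 -1.4
 -0.2 -2.3 -0.5  0.3 -1.3  0.8  0.7 -0.9]
hand [[0.4925 0.119  0.248 ]
 [0.5782 0.1112 0.248 ]]
spind [[0.4885 0.1514 0.02  ]
 [0.588  0.1424 0.02  ]
 [0.4975 0.251  0.02  ]
 [0.5971 0.242  0.02  ]]
drive [[0.4231 0.0421 0.08  ]] [[0.4252 0.0431 0.08  ]]
```

servo_tool:
  commands:
    - {"tz": -0.06}
    - {"tx": 0.54, "ty": -0.58, "tz": -0.09, "spin": 0.273}
    - {"tx": 0.54, "ty": -0.58, "tz": -0.09, "spin": 0.273}
    - {"tx": 0.54, "ty": -0.58, "tz": -0.09, "spin": 0.273}
    - {"tx": 0.54, "ty": -0.58, "tz": -0.09, "spin": 0.273}
    - {"tx": 0.54, "ty": -0.58, "tz": -0.09, "spin": 0.273}
    - {"tx": 0.54, "ty": -0.58, "tz": -0.09, "spin": 0.273}
    - {"tx": 0.54, "ty": -0.58, "tz": -0.09, "spin": 0.273}
    - {"tx": 0.54, "ty": -0.58, "tz": -0.09, "spin": 0.273}
    - {"tx": 0.54, "ty": -0.58, "tz": -0.09, "spin": 0.273}
    - {"tx": 0.54, "ty": -0.58, "tz": -0.09, "spin": 0.273}
    - {"tx": 0.54, "ty": -0.58, "tz": -0.09, "spin": 0.273}
  jaw: 1
  grip_force: 15

```text
schema error: expected keys tx, ty, tz, spin
```

servo_tool:
  commands:
    - {"tx": 0, "ty": 0, "tz": -0.06, "spin": 0}
    - {"tx": 0.54, "ty": -0.58, "tz": -0.09, "spin": 0.273}
    - {"tx": 0.54, "ty": -0.58, "tz": -0.09, "spin": 0.273}
    - {"tx": 0.54, "ty": -0.58, "tz": -0.09, "spin": 0.273}
    - {"tx": 0.54, "ty": -0.58, "tz": -0.09, "spin": 0.273}
    - {"tx": 0.54, "ty": -0.58, "tz": -0.09, "spin": 0.273}
    - {"tx": 0.54, "ty": -0.58, "tz": -0.09, "spin": 0.273}
    - {"tx": 0.54, "ty": -0.58, "tz": -0.09, "spin": 0.273}
    - {"tx": 0.54, "ty": -0.58, "tz": -0.09, "spin": 0.273}
    - {"tx": 0.54, "ty": -0.58, "tz": -0.09, "spin": 0.273}
    - {"tx": 0.54, "ty": -0.58, "tz": -0.09, "spin": 0.273}
    - {"tx": 0.54, "ty": -0.58, "tz": -0.09, "spin": 0.273}
  jaw: 1
  grip_force: 15

```text
t: 2.55
eef_pos: [0.4907, 0.018, 0.3091]
ee_rot: [3.138, -0.142, 0.002]
contact_force: [0.3, -0.5, 0.1]
finger_gap: 0.087
finger_force: 0.0
```

servo_tool:
  commands:
    - {"tx": 0.036, "ty": -0.1, "tz": 0, "spin": 0}
    - {"tx": 0.036, "ty": -0.1, "tz": 0, "spin": 0}
    - {"tx": 0.036, "ty": -0.1, "tz": 0, "spin": 0}
    - {"tx": 0.036, "ty": -0.1, "tz": 0, "spin": 0}

```text
t: 3.05
eef_pos: [0.5349, 0.1119, 0.3084]
ee_rot: [3.138, -0.142, -0.001]
contact_force: [-0.0, -1.1, 0.1]
finger_gap: 0.0871
finger_force: 0.0
```

```bash
cat >> h.py <<'E'
def rel(x,y,z,az=None):
    "tool-frame shift & spin to reach TCP x,y,z with tool x at azimuth az (deg)"
    s=get_state();T=T_tool(s);d=T[:3,:3].T@(np.array([x,y,z])-T[:3,3])
    cur=np.degrees(np.arctan2(T[1,0],T[0,0]))
    sp=0 if az is None else -((az-cur+180)%360-180)/90
    print('tx %.4f ty %.4f tz %.4f spin %.4f'%(*d,sp),'| now',s['eef_pos'].round(4),'az %.1f'%cur,'j',s['joint_pos'].round(2),'t',round(float(s['t']),1))
E
python3 - <<'E'
from h import *
s=get_state();cv2.imwrite('pics/w1.png',capture('wrist'))
cp=pose('wrist',s);print(proj([[0.4925,0.119,0.248],[0.5782,0.1112,0.248]],cp))
rel(.5353,.115,.236)
E
```

```text
[[311.35709007 312.65854485]
 [310.6593304  193.2530732 ]]
tx 0.0000 ty -0.0038 tz 0.0725 spin 0.0000 | now [0.535  0.1112 0.3085] az -5.2 j [ 0.32  0.14 -0.68  1.55  0.09  1.48 -2.02] t 3.1
```

View pics/w1.png

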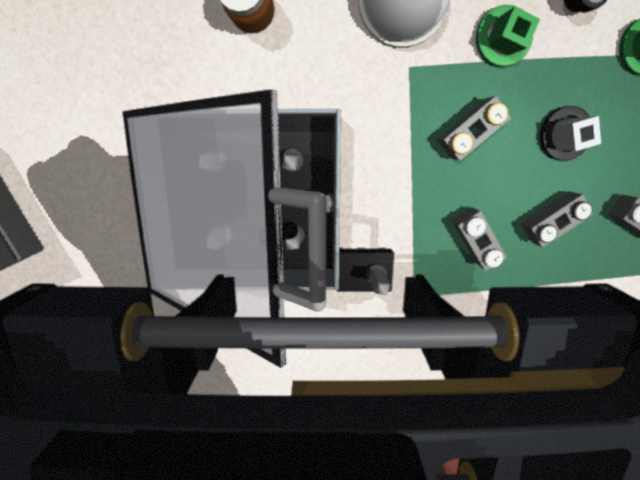

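servo_tool:
  commands:
    - {"tx": 0, "ty": 0, "tz": 0.04, "spin": 0}
    - {"tx": 0, "ty": 0, "tz": 0.072, "spin": 0}
    - {"tx": 0, "ty": 0, "tz": 0.072, "spin": 0}
    - {"tx": 0, "ty": 0, "tz": 0.072, "spin": 0}

```text
t: 3.6
eef_pos: [0.5355, 0.1119, 0.2381]
ee_rot: [-3.138, 0.143, -0.003]
contact_force: [0.1, 0.3, 0.3]
finger_gap: 0.0869
finger_force: 0.0
```

servo_tool:
  commands:
    - {"tx": 0, "ty": 0, "tz": 0, "spin": 0}
    - {"tx": 0, "ty": 0, "tz": 0, "spin": 0}
    - {"tx": 0, "ty": 0, "tz": 0, "spin": 0}
    - {"tx": 0, "ty": 0, "tz": 0, "spin": 0}
    - {"tx": 0, "ty": 0, "tz": 0, "spin": 0}
    - {"tx": 0, "ty": 0, "tz": 0, "spin": 0}
  jaw: 0
  grip_force: 15

```text
t: 4.35
eef_pos: [0.535, 0.1125, 0.2365]
ee_rot: [-3.138, 0.141, 0.0]
contact_force: [0.1, 0.7, 1.0]
finger_gap: 0.0349
finger_force: 0.0
```

servo_tool:
  commands:
    - {"tx": 0, "ty": 0, "tz": 0, "spin": 0}
    - {"tx": 0, "ty": 0, "tz": 0, "spin": 0}
    - {"tx": 0, "ty": 0, "tz": 0, "spin": 0}
    - {"tx": 0, "ty": 0, "tz": 0, "spin": 0}

```text
t: 4.85
eef_pos: [0.535, 0.1132, 0.2364]
ee_rot: [-3.138, 0.14, -0.0]
contact_force: [2.5, 4.9, -3.1]
finger_gap: 0.0114
finger_force: 15.0
```

Run:
```python
from h import *
rel(.5353,.115,.236)
f=lambda a:np.array([-.276*np.cos(a)+.004*np.sin(a),.276*np.sin(a)+.004*np.cos(a)])
for a in np.linspace(.67,1.70,13):print(round(a,3),(-(f(a)-f(.67))).round(4))
```

```text
tx 0.0001 ty -0.0019 tz 0.0004 spin 0.0000 | now [0.535  0.1132 0.2364] az -5.1 j [ 0.32  0.17 -0.68  1.67  0.11  1.34 -2.04] t 4.8
0.67 [-0. -0.]
0.756 [-0.0157 -0.0177]
0.842 [-0.033 -0.034]
0.928 [-0.0515 -0.0487]
1.013 [-0.0712 -0.0618]
1.099 [-0.092  -0.0732]
1.185 [-0.1137 -0.0827]
1.271 [-0.1361 -0.0903]
1.357 [-0.1591 -0.096 ]
1.442 [-0.1825 -0.0997]
1.528 [-0.2061 -0.1014]
1.614 [-0.2298 -0.101 ]
1.7 [-0.2534 -0.0987]
```

servo_tool:
  commands:
    - {"tx": 0, "ty": -0.016, "tz": -0.018, "spin": 0}
    - {"tx": 0, "ty": -0.033, "tz": -0.034, "spin": 0}
    - {"tx": 0, "ty": -0.0515, "tz": -0.0485, "spin": 0}
    - {"tx": 0, "ty": -0.071, "tz": -0.062, "spin": 0}
    - {"tx": 0, "ty": -0.092, "tz": -0.073, "spin": 0}
    - {"tx": 0, "ty": -0.114, "tz": -0.083, "spin": 0}
    - {"tx": 0, "ty": -0.114, "tz": -0.083, "spin": 0}

```text
t: 5.72
eef_pos: [0.5455, 0.227, 0.321]
ee_rot: [-3.138, 0.139, -0.003]
contact_force: [-2.7, -1.4, 7.4]
finger_gap: 0.0113
finger_force: 15.0
```

servo_tool:
  commands:
    - {"tx": 0, "ty": -0.0225, "tz": -0.0075, "spin": 0}
    - {"tx": 0, "ty": -0.0455, "tz": -0.0135, "spin": 0}
    - {"tx": 0, "ty": -0.069, "tz": -0.017, "spin": 0}
    - {"tx": 0, "ty": -0.092, "tz": -0.0185, "spin": 0}
    - {"tx": 0, "ty": -0.116, "tz": -0.018, "spin": 0}
    - {"tx": 0, "ty": -0.136, "tz": -0.016, "spin": 0}
    - {"tx": 0, "ty": -0.136, "tz": -0.016, "spin": 0}

```text
t: 6.6
eef_pos: [0.558, 0.3623, 0.3353]
ee_rot: [-3.138, 0.14, -0.001]
contact_force: [2.5, 1.5, 0.2]
finger_gap: 0.0113
finger_force: 15.0
```

servo_tool:
  commands:
    - {"tx": 0, "ty": 0, "tz": 0, "spin": 0}
    - {"tx": 0, "ty": 0, "tz": 0, "spin": 0}
    - {"tx": 0, "ty": 0, "tz": 0, "spin": 0}
    - {"tx": 0, "ty": 0, "tz": 0, "spin": 0}
    - {"tx": 0, "ty": 0, "tz": -0.05, "spin": 0}
    - {"tx": 0, "ty": 0, "tz": -0.08, "spin": 0}
    - {"tx": 0, "ty": 0, "tz": -0.08, "spin": 0}
  jaw: 1

```text
t: 7.48
eef_pos: [0.5577, 0.3621, 0.4182]
ee_rot: [-3.136, 0.141, -0.005]
contact_force: [0.0, 0.2, -0.0]
finger_gap: 0.0734
finger_force: 0.0
```

Run:
```python
from h import *
cv2.imwrite('pics/scene1.png',capture('scene'))
# refine with side heads while here
cv2.imwrite('pics/side1.png',capture('side'))
a=cv2.imread('pics/scene1.png')[60:300,240:520]
b=cv2.imread('pics/side1.png')[20:265,130:430]
cv2.imwrite('pics/c3.png',np.hstack([cv2.resize(a,(400,343)),cv2.resize(b,(400,343))]))
rel(.47,-.349,.2)
```

```text
tx -0.0232 ty 0.7155 tz 0.2152 spin 0.0000 | now [0.5574 0.3615 0.4151] az -5.2 j [-0.18  0.44 -0.76  1.02  0.3   1.78 -2.48] t 7.6
```

View pics/c3.png

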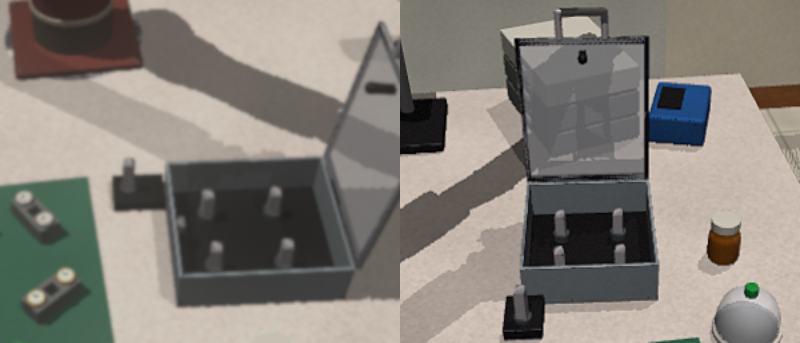

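servo_tool:
  commands:
    - {"tx": 0, "ty": 0.06, "tz": 0, "spin": -0.1}
    - {"tx": 0, "ty": 0.12, "tz": 0, "spin": -0.2}
    - {"tx": 0.002, "ty": 0.18, "tz": 0.03, "spin": -0.3}
    - {"tx": 0.002, "ty": 0.24, "tz": 0.06, "spin": -0.4}
    - {"tx": 0.002, "ty": 0.272, "tz": 0.1, "spin": -0.5}
    - {"tx": 0.002, "ty": 0.272, "tz": 0.155, "spin": -0.6}
    - {"tx": 0.002, "ty": 0.272, "tz": 0.155, "spin": -0.7}
    - {"tx": 0.002, "ty": 0.272, "tz": 0.155, "spin": -0.8}
    - {"tx": 0.002, "ty": 0.272, "tz": 0.155, "spin": -0.9}
    - {"tx": 0.002, "ty": 0.272, "tz": 0.155, "spin": -1}
    - {"tx": 0.002, "ty": 0.272, "tz": 0.155, "spin": -1}
    - {"tx": 0.002, "ty": 0.272, "tz": 0.155, "spin": -1}

```text
t: 9.07
eef_pos: [0.5347, 0.0901, 0.26]
ee_rot: [-2.323, -2.114, 0.001]
contact_force: [0.9, -0.5, 0.4]
finger_gap: 0.0868
finger_force: 0.0
```

Run:
```python
from h import *
for k in range(2): s=get_state();im=capture('wrist')
cv2.imwrite('pics/w2.png',im);np.save('w2.npy',T_tool(s))
rel(.535,.09,.26,85)
cp=pose('wrist',s)
sp=[[.4885,.1514,.062],[.588,.1424,.062],[.4975,.251,.062],[.5971,.242,.062],[.424,.0425,.08]]
P=proj(sp,cp);print(P.round(1).tolist())
t=[]
for u,v in P:
    u,v=int(round(u)),int(round(v))
    c=cv2.getRectSubPix(im,(50,50),(float(u),float(v)));t.append(cv2.resize(c,(260,260),interpolation=cv2.INTER_CUBIC))
t.append(cv2.resize(im,(260,195)));t[-1]=cv2.copyMakeBorder(t[-1],0,65,0,0,0)
cv2.imwrite('pics/w2c.png',np.vstack([np.hstack(t[:3]),np.hstack(t[3:])]))
```

```text
tx -0.0003 ty 0.0002 tz 0.0003 spin -0.0033 | now [0.5348 0.0903 0.2603] az 84.7 j [ 0.54  0.19 -0.89  1.64  0.15  1.39 -0.46] t 9.2
[[268.5, 156.6], [366.3, 156.4], [264.7, 50.4], [369.5, 50.1], [219.8, 267.7]]
```

View pics/w2c.png

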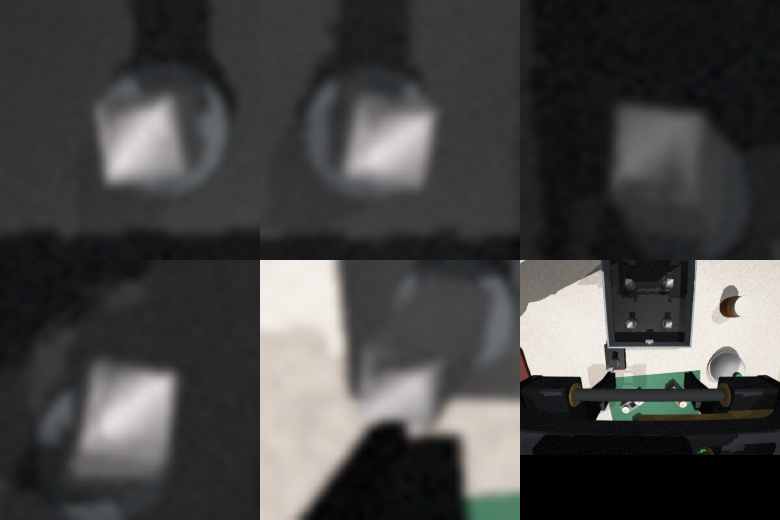

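```bash
cat >> h.py <<'E'
def sq(w,z): # square outline samples
    t=np.linspace(-w/2,w/2,25);o=np.full(25,w/2)
    return np.c_[np.r_[t,t,o,-o],np.r_[o,-o,t,t],np.full(100,z)]
def place(L,x,y,a):
    c,s=np.cos(a),np.sin(a);return np.c_[L[:,0]*c-L[:,1]*s+x,L[:,0]*s+L[:,1]*c+y,L[:,2]]
def gfit(im,cp,L,x0,y0,a0,rng=.008,arng=20,st=.001,ast=1.,sig=1.0,n=2):
    g=cv2.GaussianBlur(cv2.cvtColor(im,cv2.COLOR_BGR2GRAY).astype(np.float32),(0,0),sig)
    G=np.hypot(cv2.Sobel(g,cv2.CV_32F,1,0),cv2.Sobel(g,cv2.CV_32F,0,1));G=np.minimum(G,np.percentile(G,97))
    best=(x0,y0,a0)
    for k in range(n):
        X=np.arange(-rng,rng+1e-9,st);A=np.arange(-arng,arng+1e-9,ast);c=[]
        for a in A:
            for dx in X:
                for dy in X:c.append((best[0]+dx,best[1]+dy,best[2]+np.radians(a)))
        pts=np.concatenate([place(L,*q) for q in c]);p=proj(pts,cp).astype(np.float32)
        v=cv2.remap(G,p[:,0].reshape(len(c),-1),p[:,1].reshape(len(c),-1),cv2.INTER_LINEAR).mean(1)
        i=v.argmax();best=c[i];sc=v[i]
        rng,arng,st,ast=st,4,st/4,.5
    return np.array(best),sc
E
cat > sp.py <<'E'
from h import *
im=cv2.imread('pics/w2.png');T=np.load('w2.npy')
ci=camera_info('wrist');cp=(np.array(ci['K']),np.array(ci['dist_coeffs']),T@np.array(ci['hand_eye']))
wy=np.radians(-5.2)
from scipy.optimize import least_squares
vis=im.copy();big=[]
for i,(x,y) in enumerate([(.4885,.1514),(.588,.1424),(.4975,.251),(.5971,.242)]):
    L=sq(.016,.056)
    b,s=gfit(im,cp,L,x,y,wy);
    print(i,b[:2].round(4),'yaw',np.degrees(b[2]).round(1),'rel',np.degrees(b[2]-wy).round(1),s.round(1))
    c=proj([[*b[:2],.06]],cp)[0];c=np.round(c).astype(int)
    S=8;t=cv2.resize(im[c[1]-24:c[1]+24,c[0]-24:c[0]+24],None,fx=S,fy=S,interpolation=2)
    for w,z,col in((.016,.056,(0,255,0)),(.010,.062,(0,0,255)),(.016,.02,(255,0,0))):
        q=(proj(place(np.array([[-w/2,-w/2,z],[w/2,-w/2,z],[w/2,w/2,z],[-w/2,w/2,z]]),*b),cp)-(c-24)+.5)*S
        cv2.polylines(t,[q.astype(int)],True,col,1)
    big.append(cv2.resize(t,(300,300)))
cv2.imwrite('pics/fit2.png',np.vstack([np.hstack(big[:2]),np.hstack(big[2:])]))
E
python3 sp.py
```

```text
0 [0.4885 0.1479] yaw 0.8 rel 6.0 146.9
1 [0.5882 0.1399] yaw -16.7 rel -11.5 155.0
2 [0.498  0.2482] yaw -13.7 rel -8.5 99.9
3 [0.5973 0.2395] yaw -13.7 rel -8.5 154.9
```

View pics/fit2.png

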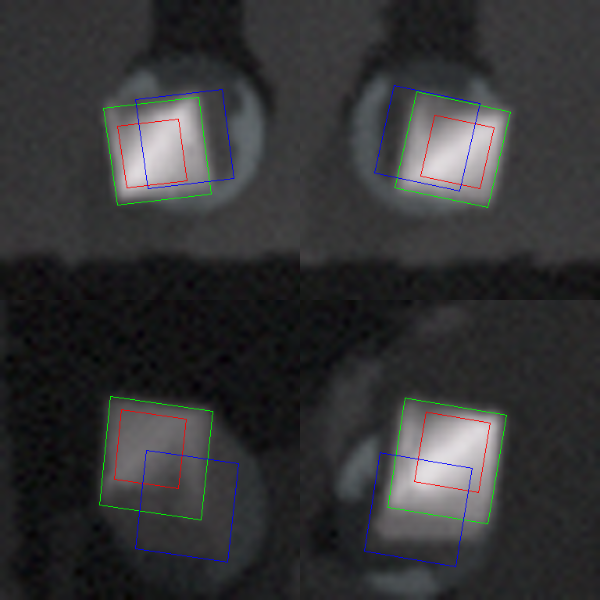

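servo_tool:
  commands:
    - {"tx": -0.05, "ty": -0.02, "tz": -0.04, "spin": 0.1}
    - {"tx": -0.271, "ty": -0.11, "tz": -0.04, "spin": 0.72}
    - {"tx": -0.271, "ty": -0.11, "tz": -0.04, "spin": 0.72}
    - {"tx": -0.271, "ty": -0.11, "tz": -0.04, "spin": 0.72}
    - {"tx": -0.271, "ty": -0.11, "tz": -0.04, "spin": 0.72}
    - {"tx": -0.271, "ty": -0.11, "tz": -0.04, "spin": 0.72}
    - {"tx": -0.271, "ty": -0.11, "tz": -0.04, "spin": 0.72}
    - {"tx": -0.271, "ty": -0.11, "tz": -0.04, "spin": 0.72}
    - {"tx": -0.271, "ty": -0.11, "tz": -0.04, "spin": 0.72}
    - {"tx": -0.271, "ty": -0.11, "tz": -0.04, "spin": 0.72}

```text
t: 10.42
eef_pos: [0.4013, -0.1692, 0.3005]
ee_rot: [-3.093, -0.55, 0.0]
contact_force: [0.0, 0.3, 0.2]
finger_gap: 0.0871
finger_force: 0.0
```

```bash
cat > car.py <<'E'
from h import *
import sys
def circ(x,y,r,z):
    t=np.linspace(0,2*np.pi,40,endpoint=False);return np.c_[x+r*np.cos(t),y+r*np.sin(t),np.full(40,z)]
CL=np.vstack([circ(.027,0,.013,.037),circ(-.027,0,.013,.037)])
CI=np.vstack([CL,sq(.0185,.03)])
def look(cars,name):
    for k in range(2): s=get_state();im=capture('wrist')
    cv2.imwrite(f'pics/{name}.png',im);cp=pose('wrist',s);vis=im.copy();out=[]
    for x,y,a in cars:
        b,sc=gfit(im,cp,CI,x,y,np.radians(a),rng=.012,arng=10,st=.0015,ast=2.)
        out.append(b);print('car',b[:2].round(4),'yaw',np.degrees(b[2]).round(1),'sc',sc.round(1))
        cv2.polylines(vis,[proj(place(sq(.0185,.03)[[0,24,49,25]],*b),cp).astype(int)],True,(0,0,255),1)
        for q in proj(place(CL,*b),cp).astype(int):cv2.circle(vis,tuple(map(int,q)),0,(0,255,0),-1)
    cv2.imwrite(f'pics/{name}v.png',vis);return im,cp,vis,out
E
python3 - <<'E'
from car import *
im,cp,vis,o=look([(.4665,-.349,58.5),(.4786,-.215,121.5),(.459,-.105,31),(.607,-.093,128)],'w3')
b,sc=gfit(im,cp,np.vstack([sq(.034,.044),sq(.0185,.044)]),.5915,-.2252,.0,rng=.012,arng=44,st=.0015,ast=2.)
print('wheel',b[:2].round(4),np.degrees(b[2]).round(1),sc)
cv2.polylines(vis,[proj(place(sq(.034,.044)[[0,24,49,25]],*b),cp).astype(int)],True,(255,0,255),1)
cv2.imwrite('pics/w3v.png',vis);rel(.459,-.105,.1,31)
E
```

```text
car [ 0.4676 -0.3501] yaw 58.0 sc 200.9
car [ 0.4782 -0.2169] yaw 114.5 sc 167.5
car [ 0.4594 -0.1065] yaw 30.0 sc 182.3
car [ 0.6074 -0.0941] yaw 127.0 sc 132.1
wheel [ 0.5926 -0.2286] 12.0 223.19473
tx 0.0764 ty -0.0405 tz 0.2005 spin -0.1210 | now [ 0.4012 -0.1694  0.3005] az 20.1 j [ 0.97 -0.13 -0.6   1.8  -0.07  1.45 -0.83] t 10.5
```

View pics/w3v.png

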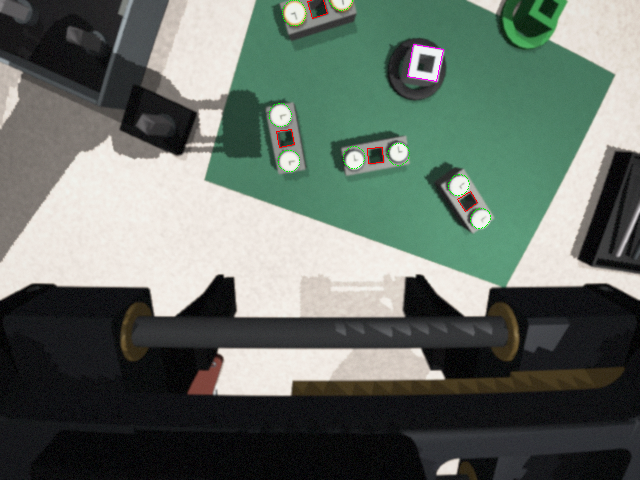

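servo_tool:
  commands:
    - {"tx": 0.04, "ty": -0.02, "tz": 0.04, "spin": -0.11}
    - {"tx": 0.0763, "ty": -0.0391, "tz": 0.09, "spin": -0.11}
    - {"tx": 0.0763, "ty": -0.0391, "tz": 0.15, "spin": -0.11}
    - {"tx": 0.0763, "ty": -0.0391, "tz": 0.2, "spin": -0.11}
    - {"tx": 0.0763, "ty": -0.0391, "tz": 0.22, "spin": -0.11}
    - {"tx": 0.0763, "ty": -0.0391, "tz": 0.25, "spin": -0.11}
    - {"tx": 0.0763, "ty": -0.0391, "tz": 0.28, "spin": -0.11}
    - {"tx": 0.0763, "ty": -0.0391, "tz": 0.2945, "spin": -0.11}
    - {"tx": 0.0763, "ty": -0.0391, "tz": 0.2945, "spin": -0.11}
    - {"tx": 0.0763, "ty": -0.0391, "tz": 0.2945, "spin": -0.11}
  jaw: 0.75

```text
t: 11.78
eef_pos: [0.4602, -0.1069, 0.007]
ee_rot: [3.034, 0.811, 0.002]
contact_force: [-0.4, -0.6, 0.4]
finger_gap: 0.0655
finger_force: 0.0
```

servo_tool:
  commands:
    - {"tx": 0, "ty": 0, "tz": 0, "spin": 0}
    - {"tx": 0, "ty": 0, "tz": 0, "spin": 0}
    - {"tx": 0, "ty": 0, "tz": 0, "spin": 0}
    - {"tx": 0, "ty": 0, "tz": 0, "spin": 0}
    - {"tx": 0, "ty": 0, "tz": 0, "spin": 0}
    - {"tx": 0, "ty": 0, "tz": 0, "spin": 0}
  jaw: 0
  grip_force: 20

```text
t: 12.52
eef_pos: [0.4593, -0.1066, 0.0061]
ee_rot: [-3.035, -0.812, 0.0]
contact_force: [-1.9, 0.6, 4.2]
finger_gap: 0.0342
finger_force: 20.0
```

Run:
```python
from h import *
rel(.498,.2482,.2,76.3)
```

```text
tx 0.2106 ty -0.2881 tz -0.1938 spin -0.5150 | now [ 0.4593 -0.1066  0.0061] az 29.9 j [ 0.77  0.29 -0.7   2.08  0.25  0.85 -1.12] t 12.5
```

servo_tool:
  commands:
    - {"tx": 0, "ty": 0, "tz": -0.06, "spin": 0}
    - {"tx": 0, "ty": 0, "tz": -0.12, "spin": 0}
    - {"tx": 0.2106, "ty": -0.2881, "tz": -0.134, "spin": -0.515}
    - {"tx": 0.2106, "ty": -0.2881, "tz": -0.134, "spin": -0.515}
    - {"tx": 0.2106, "ty": -0.2881, "tz": -0.134, "spin": -0.515}
    - {"tx": 0.2106, "ty": -0.2881, "tz": -0.134, "spin": -0.515}
    - {"tx": 0.2106, "ty": -0.2881, "tz": -0.134, "spin": -0.515}
    - {"tx": 0.2106, "ty": -0.2881, "tz": -0.134, "spin": -0.515}
    - {"tx": 0.2106, "ty": -0.2881, "tz": -0.134, "spin": -0.515}
    - {"tx": 0.2106, "ty": -0.2881, "tz": -0.134, "spin": -0.515}
    - {"tx": 0.2106, "ty": -0.2881, "tz": -0.134, "spin": -0.515}

```text
t: 13.9
eef_pos: [0.4984, 0.2463, 0.1398]
ee_rot: [2.472, 1.937, -0.001]
contact_force: [0.2, 0.1, -1.4]
finger_gap: 0.034
finger_force: 20.0
```

```bash
cat > held.py <<'E'
from car import *
def held(g=.006,guess=(0,0,0)):
    "carrier held: pose in tool xy (m), yaw; g = TCP height above its underside"
    for k in range(2): s=get_state();im=capture('wrist')
    T=T_tool(s);cp=pose('wrist',s)
    for nm,L in(('heads',CL[:40]),):
        # tool frame: x fwd; heads at tool z = g-.037 (up is -z)
        az=np.arctan2(T[1,0],T[0,0]);Lw=L.copy();Lw[:,2]+=s['eef_pos'][2]-g
        b,sc=gfit(im,cp,Lw,*s['eef_pos'][:2],az,rng=.008,arng=0,st=.0005,ast=1.)
        d=T[:3,:3].T@np.r_[b[:2]-s['eef_pos'][:2],0];print(nm,'tool-offset of carrier',d[:2].round(4),'dyaw',np.degrees(b[2]-az).round(1),sc)
    return im,cp
E
python3 - <<'E'
from held import *
im,cp=held();cv2.imwrite('pics/w4.png',im)
rel(.498,.2482,.2,76.3)
E
```

```text
heads tool-offset of carrier [-0.0048 -0.002 ] dyaw 1.0 66.445755
tx 0.0014 ty -0.0008 tz -0.0600 spin -0.0015 | now [0.4985 0.2466 0.14  ] az 76.2 j [ 0.3   0.37 -1.01  1.76  0.33  1.2  -1.04] t 14.0
```

View pics/w4.png

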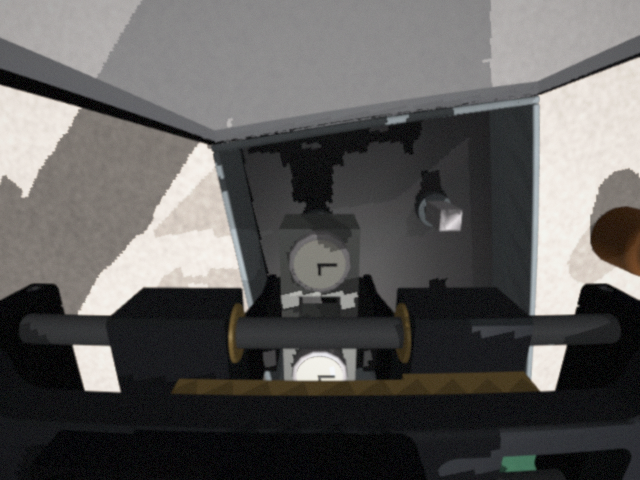

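Run:
```python
from h import *
s=get_state();T=T_tool(s);cp=pose('wrist',s)
z=s['eef_pos'][2]-.006+.037
w=onz([(320,262),(320,205+5)],z,cp)
for q in w:print((T[:3,:3].T@(q-T[:3,3])).round(4))
print(proj(T[:3,:3]@[.027,0,-.031]+T[:3,3],cp))
print(onz([(450,218)],.062,cp))
```

```text
[ 0.0271  0.001  -0.031 ]
[ 0.0484  0.001  -0.031 ]
[[317.54885022 262.10575858]]
[[0.59523809 0.24362779 0.062     ]]
```

Run:
```python
from h import *
s=get_state();cp=pose('wrist',s);im=cv2.imread('pics/w4.png')
b,sc=gfit(im,cp,sq(.016,.056),.597,.24,np.radians(-13.7),rng=.01);print(b,np.degrees(b[2]),sc)
im3=cv2.imread('pics/w3.png')
rel(.497,.2482,.07,76.3)
```

```text
[ 0.59725     0.24       -0.20420352] -11.700000000000001 137.74306
tx 0.0013 ty -0.0019 tz 0.0700 spin -0.0015 | now [0.4985 0.2466 0.14  ] az 76.2 j [ 0.3   0.37 -1.01  1.76  0.33  1.2  -1.04] t 14.0
```

servo_tool:
  commands:
    - {"tx": 0.0013, "ty": -0.0019, "tz": 0.03, "spin": 0}
    - {"tx": 0.0013, "ty": -0.0019, "tz": 0.06, "spin": 0}
    - {"tx": 0.0013, "ty": -0.0019, "tz": 0.07, "spin": 0}
    - {"tx": 0.0013, "ty": -0.0019, "tz": 0.075, "spin": 0}
    - {"tx": 0.0013, "ty": -0.0019, "tz": 0.08, "spin": 0}
    - {"tx": 0.0013, "ty": -0.0019, "tz": 0.084, "spin": 0}

```text
t: 14.75
eef_pos: [0.497, 0.2499, 0.0565]
ee_rot: [2.471, 1.94, 0.002]
contact_force: [-0.6, 0.8, -1.6]
finger_gap: 0.0339
finger_force: 20.0
```

servo_tool:
  commands:
    - {"tx": 0, "ty": 0, "tz": 0.008, "spin": 0}
    - {"tx": 0, "ty": 0, "tz": 0.016, "spin": 0}
    - {"tx": 0, "ty": 0, "tz": 0.022, "spin": 0}
    - {"tx": 0, "ty": 0, "tz": 0.027, "spin": 0}
    - {"tx": 0, "ty": 0, "tz": 0.031, "spin": 0}
    - {"tx": 0, "ty": 0, "tz": 0.031, "spin": 0}

```text
t: 15.5
eef_pos: [0.4965, 0.25, 0.0257]
ee_rot: [2.47, 1.94, -0.0]
contact_force: [-3.9, -2.2, 8.1]
finger_gap: 0.0339
finger_force: 20.0
```

servo_tool:
  commands:
    - {"tx": 0, "ty": 0, "tz": 0, "spin": 0}
    - {"tx": 0, "ty": 0, "tz": 0, "spin": 0}
    - {"tx": 0, "ty": 0, "tz": 0, "spin": 0}
    - {"tx": 0, "ty": 0, "tz": -0.03, "spin": 0}
    - {"tx": 0, "ty": 0, "tz": -0.07, "spin": 0}
    - {"tx": 0, "ty": 0, "tz": -0.12, "spin": 0}
  jaw: 0.55

```text
t: 16.25
eef_pos: [0.496, 0.2494, 0.1457]
ee_rot: [-2.47, -1.94, 0.002]
contact_force: [1.1, -0.3, -0.2]
finger_gap: 0.048
finger_force: 0.0
```

servo_tool:
  commands:
    - {"tx": -0.339, "ty": 0.2285, "tz": -0.015, "spin": -0.564}
    - {"tx": -0.339, "ty": 0.2285, "tz": -0.015, "spin": -0.564}
    - {"tx": -0.339, "ty": 0.2285, "tz": -0.015, "spin": -0.564}
    - {"tx": -0.339, "ty": 0.2285, "tz": -0.015, "spin": -0.564}
    - {"tx": -0.339, "ty": 0.2285, "tz": -0.015, "spin": -0.564}
    - {"tx": -0.339, "ty": 0.2285, "tz": -0.015, "spin": -0.564}
    - {"tx": -0.339, "ty": 0.2285, "tz": -0.015, "spin": -0.564}
    - {"tx": -0.339, "ty": 0.2285, "tz": -0.015, "spin": -0.564}
    - {"tx": -0.339, "ty": 0.2285, "tz": -0.015, "spin": -0.564}
  jaw: 0.75

```text
t: 17.38
eef_pos: [0.638, -0.1327, 0.1599]
ee_rot: [-1.399, -2.812, -0.001]
contact_force: [-0.3, 0.7, 0.6]
finger_gap: 0.0653
finger_force: 0.0
```

Run:
```python
from car import *
im,cp,vis,o=look([(.6074,-.0941,127)],'w5')
b=o[0];rel(b[0],b[1],.006,np.degrees(b[2]))
print(onz([(392,248)],.085,pose('side')),onz([(330,318)],.085,pose('scene')))
# seated carrier check via scene masks
sc=cv2.imread('pics/w5.png');capture('scene')
for m in masks_of('scene','carrier0'):
    print(m['score'],m['extent'])
```

```text
car [ 0.6074 -0.0945] yaw 129.5 sc 89.4
tx 0.0482 ty -0.0018 tz 0.1542 spin -0.0257 | now [ 0.638  -0.1319  0.1602] az 127.2 j [ 0.86  0.59 -1.04  1.5   0.51  1.35  0.43] t 17.5
[[ 0.74524332 -0.0797769   0.085     ]] [[ 0.78029038 -0.00868273  0.085     ]]
0.98 [191.3, 210.5, 230.1, 242.8]
0.95 [254.9, 245.0, 298.1, 288.6]
0.79 [413.6, 193.5, 450.5, 214.2]
0.75 [108.8, 208.1, 156.0, 242.3]
```

servo_tool:
  commands:
    - {"tx": 0.048, "ty": -0.002, "tz": 0.03, "spin": -0.02}
    - {"tx": 0.048, "ty": -0.002, "tz": 0.08, "spin": -0.02}
    - {"tx": 0.048, "ty": -0.002, "tz": 0.11, "spin": -0.02}
    - {"tx": 0.048, "ty": -0.002, "tz": 0.14, "spin": -0.02}
    - {"tx": 0.048, "ty": -0.002, "tz": 0.154, "spin": -0.02}
    - {"tx": 0.048, "ty": -0.002, "tz": 0.154, "spin": -0.02}
    - {"tx": 0.048, "ty": -0.002, "tz": 0.154, "spin": -0.02}

```text
t: 18.45
eef_pos: [0.6085, -0.0964, 0.0073]
ee_rot: [1.355, 2.833, 0.001]
contact_force: [0.1, -0.1, 0.8]
finger_gap: 0.065
finger_force: 0.0
```

servo_tool:
  commands:
    - {"tx": 0, "ty": 0, "tz": 0, "spin": 0}
    - {"tx": 0, "ty": 0, "tz": 0, "spin": 0}
    - {"tx": 0, "ty": 0, "tz": 0, "spin": 0}
    - {"tx": 0, "ty": 0, "tz": 0, "spin": 0}
    - {"tx": 0, "ty": 0, "tz": 0, "spin": 0}
    - {"tx": 0, "ty": 0, "tz": 0, "spin": 0}
  jaw: 0

```text
t: 19.2
eef_pos: [0.6079, -0.0965, 0.0063]
ee_rot: [1.356, 2.834, 0.001]
contact_force: [1.5, 0.8, 2.1]
finger_gap: 0.0339
finger_force: 19.8
```

Run:
```python
from h import *
rel(.5965,.2398,.14,77)
```

```text
tx 0.2690 ty 0.2022 tz -0.1337 spin 0.5762 | now [ 0.6079 -0.0965  0.0063] az 128.9 j [ 0.81  0.68 -0.97  1.73  0.63  1.08  0.31] t 19.2
```

servo_tool:
  commands:
    - {"tx": 0, "ty": 0, "tz": -0.06, "spin": 0}
    - {"tx": 0, "ty": 0, "tz": -0.12, "spin": 0}
    - {"tx": 0.269, "ty": 0.202, "tz": -0.134, "spin": 0.576}
    - {"tx": 0.269, "ty": 0.202, "tz": -0.134, "spin": 0.576}
    - {"tx": 0.269, "ty": 0.202, "tz": -0.134, "spin": 0.576}
    - {"tx": 0.269, "ty": 0.202, "tz": -0.134, "spin": 0.576}
    - {"tx": 0.269, "ty": 0.202, "tz": -0.134, "spin": 0.576}
    - {"tx": 0.269, "ty": 0.202, "tz": -0.134, "spin": 0.576}
    - {"tx": 0.269, "ty": 0.202, "tz": -0.134, "spin": 0.576}
    - {"tx": 0.269, "ty": 0.202, "tz": -0.134, "spin": 0.576}
    - {"tx": 0.269, "ty": 0.202, "tz": -0.134, "spin": 0.576}

```text
t: 20.58
eef_pos: [0.5968, 0.2375, 0.1397]
ee_rot: [2.461, 1.952, -0.001]
contact_force: [0.0, 0.7, -2.1]
finger_gap: 0.0344
finger_force: 19.8
```

Run:
```python
from held import *
im,cp=held();cv2.imwrite('pics/w6.png',im)
s=get_state();T=T_tool(s)
print(proj(T[:3,:3]@[.027,0,-.031]+T[:3,3],cp))
g=cv2.cvtColor(im,6)[225:300,280:360];t=cv2.threshold(g,0,255,8)[0];m=g>130;ys,xs=np.nonzero(m);print('head blob',xs.mean()+280,ys.mean()+225,xs.min()+280,xs.max()+280,ys.min()+225,ys.max()+225,t)
rel(.5965,.2405,.058,77)
```

```text
heads tool-offset of carrier [-0.0015  0.0014] dyaw -2.0 55.446747
[[317.23543297 261.54237893]]
head blob 321.1453077699294 262.23713420787084 282 356 234 299 104.0
tx 0.0024 ty -0.0007 tz 0.0819 spin -0.0012 | now [0.5967 0.238  0.1399] az 76.9 j [ 0.21  0.53 -0.91  1.55  0.43  1.27 -0.98] t 20.7
```

servo_tool:
  commands:
    - {"tx": 0.003, "ty": -0.001, "tz": 0.03, "spin": 0}
    - {"tx": 0.003, "ty": -0.001, "tz": 0.06, "spin": 0}
    - {"tx": 0.003, "ty": -0.001, "tz": 0.07, "spin": 0}
    - {"tx": 0.003, "ty": -0.001, "tz": 0.075, "spin": 0}
    - {"tx": 0.003, "ty": -0.001, "tz": 0.08, "spin": 0}
    - {"tx": 0.003, "ty": -0.001, "tz": 0.084, "spin": 0}

```text
t: 21.42
eef_pos: [0.5973, 0.2413, 0.0578]
ee_rot: [2.458, 1.952, 0.001]
contact_force: [-1.7, -5.3, 2.0]
finger_gap: 0.0342
finger_force: 20.0
```

servo_tool:
  commands:
    - {"tx": -0.001, "ty": 0, "tz": 0.008, "spin": 0}
    - {"tx": -0.001, "ty": 0, "tz": 0.016, "spin": 0}
    - {"tx": -0.001, "ty": 0, "tz": 0.023, "spin": 0}
    - {"tx": -0.001, "ty": 0, "tz": 0.028, "spin": 0}
    - {"tx": -0.001, "ty": 0, "tz": 0.032, "spin": 0}
    - {"tx": -0.001, "ty": 0, "tz": 0.032, "spin": 0}

```text
t: 22.18
eef_pos: [0.5966, 0.2409, 0.0254]
ee_rot: [2.458, 1.953, 0.001]
contact_force: [-2.8, -7.2, 9.0]
finger_gap: 0.0338
finger_force: 20.0
```

servo_tool:
  commands:
    - {"tx": 0, "ty": 0, "tz": 0, "spin": 0}
    - {"tx": 0, "ty": 0, "tz": 0, "spin": 0}
    - {"tx": 0, "ty": 0, "tz": 0, "spin": 0}
    - {"tx": 0, "ty": 0, "tz": -0.03, "spin": 0}
    - {"tx": 0, "ty": 0, "tz": -0.07, "spin": 0}
    - {"tx": 0, "ty": 0, "tz": -0.12, "spin": 0}
  jaw: 0.55

```text
t: 22.92
eef_pos: [0.5952, 0.2416, 0.1445]
ee_rot: [-2.457, -1.956, 0.002]
contact_force: [1.7, 0.7, 0.1]
finger_gap: 0.0482
finger_force: 0.0
```

servo_tool:
  commands:
    - {"tx": -0.511, "ty": 0.02, "tz": -0.015, "spin": -0.444}
    - {"tx": -0.511, "ty": 0.02, "tz": -0.015, "spin": -0.444}
    - {"tx": -0.511, "ty": 0.02, "tz": -0.015, "spin": -0.444}
    - {"tx": -0.511, "ty": 0.02, "tz": -0.015, "spin": -0.444}
    - {"tx": -0.511, "ty": 0.02, "tz": -0.015, "spin": -0.444}
    - {"tx": -0.511, "ty": 0.02, "tz": -0.015, "spin": -0.444}
    - {"tx": -0.511, "ty": 0.02, "tz": -0.015, "spin": -0.444}
    - {"tx": -0.511, "ty": 0.02, "tz": -0.015, "spin": -0.444}
    - {"tx": -0.511, "ty": 0.02, "tz": -0.015, "spin": -0.444}
    - {"tx": -0.511, "ty": 0.02, "tz": -0.015, "spin": -0.444}
  jaw: 0.75

```text
t: 24.18
eef_pos: [0.5002, -0.2612, 0.1588]
ee_rot: [-1.645, -2.676, -0.001]
contact_force: [-0.2, 0.7, -0.4]
finger_gap: 0.0651
finger_force: 0.0
```

Run:
```python
from car import *
im,cp,vis,o=look([(.4782,-.2169,118)],'w7')
b=o[0];rel(b[0],b[1],.006,np.degrees(b[2]))
im=capture('scene');cv2.imwrite('pics/scene2.png',im)
for m in masks_of('scene','carrier0'):print(round(m['score'],2),m['extent'])
for m in masks_of('scene','handwheel'):print('hw',round(m['score'],2),m['extent'])
```

```text
car [ 0.4786 -0.2165] yaw 127.5 sc 90.4
tx 0.0474 ty -0.0011 tz 0.1532 spin -0.1153 | now [ 0.5011 -0.2584  0.1591] az 117.1 j [ 1.26  0.38 -1.04  1.72  0.34  1.24  0.6 ] t 24.3
0.9 [110.7, 210.1, 154.9, 242.2]
0.75 [419.2, 222.8, 465.5, 250.7]
0.58 [191.2, 210.5, 233.1, 243.4]
0.58 [411.1, 190.7, 448.5, 212.6]
hw 0.91 [135.0, 305.4, 171.8, 340.9]
hw 0.7 [236.5, 297.7, 277.1, 336.9]
```

```bash
cat >> car.py <<'E'
def heads(im,cp,x,y,a,z=.037):
    "refine by centroid of pale head blobs"
    hsv=cv2.cvtColor(im,cv2.COLOR_BGR2HSV);pts=[]
    for sg in(1,-1):
        w=np.array([x+sg*.027*np.cos(a),y+sg*.027*np.sin(a),z]);p=proj([w],cp)[0]
        r=np.linalg.norm(proj([w+[.013,0,0]],cp)[0]-p)
        yy,xx=np.mgrid[:480,:640];near=np.hypot(xx-p[0],yy-p[1])<1.7*r
        m=((im.min(2)>110)&(hsv[...,1]<90)&near).astype(np.uint8)
        n,l,st,c=cv2.connectedComponentsWithStats(m);i=1+st[1:,4].argmax()
        q=cv2.convexHull(np.argwhere(l==i)[:,::-1].astype(np.int32));(cx,cy),rr=cv2.minEnclosingCircle(q)
        M=cv2.moments(q);c_=np.array([M['m10']/M['m00'],M['m01']/M['m00']])
        print('  head',c_.round(1),'r',round(rr,1),'exp',p.round(1),r.round(1));pts.append(onz([c_],z,cp)[0])
    d=pts[0]-pts[1];c=(pts[0]+pts[1])/2
    print('heads',c[:2].round(4),'yaw',np.degrees(np.arctan2(d[1],d[0])).round(1),'len',np.linalg.norm(d).round(4));return c[0],c[1],np.arctan2(d[1],d[0])
E
python3 - <<'E'
from car import *
im=cv2.imread('pics/w7.png');cp=pose('wrist')
b=heads(im,cp,.4786,-.2167,np.radians(121));rel(b[0],b[1],.006,np.degrees(b[2]))
E
```

```text
head [317.3 138.3] r 13.1 exp [317.2 139.1] 16.4
  head [321.5 200.9] r 24.5 exp [321.6 205.8] 15.4
heads [ 0.4775 -0.2146] yaw 121.0 len 0.0504
tx 0.0499 ty -0.0009 tz 0.1532 spin -0.0430 | now [ 0.501  -0.2586  0.1592] az 117.2 j [ 1.26  0.38 -1.04  1.72  0.34  1.24  0.6 ] t 24.4
```

servo_tool:
  commands:
    - {"tx": 0.048, "ty": -0.001, "tz": 0.03, "spin": -0.043}
    - {"tx": 0.048, "ty": -0.001, "tz": 0.08, "spin": -0.043}
    - {"tx": 0.048, "ty": -0.001, "tz": 0.11, "spin": -0.043}
    - {"tx": 0.048, "ty": -0.001, "tz": 0.14, "spin": -0.043}
    - {"tx": 0.048, "ty": -0.001, "tz": 0.153, "spin": -0.043}
    - {"tx": 0.048, "ty": -0.001, "tz": 0.153, "spin": -0.043}
    - {"tx": 0.048, "ty": -0.001, "tz": 0.153, "spin": -0.043}

```text
t: 25.3
eef_pos: [0.4786, -0.2183, 0.0072]
ee_rot: [1.55, 2.731, 0.0]
contact_force: [0.1, -0.1, 0.0]
finger_gap: 0.0656
finger_force: 0.0
```

servo_tool:
  commands:
    - {"tx": 0, "ty": 0, "tz": 0, "spin": 0}
    - {"tx": 0, "ty": 0, "tz": 0, "spin": 0}
    - {"tx": 0, "ty": 0, "tz": 0, "spin": 0}
    - {"tx": 0, "ty": 0, "tz": 0, "spin": 0}
    - {"tx": 0, "ty": 0, "tz": 0, "spin": 0}
    - {"tx": 0, "ty": 0, "tz": 0, "spin": 0}
  jaw: 0

```text
t: 26.05
eef_pos: [0.4779, -0.2184, 0.0062]
ee_rot: [1.551, 2.732, 0.0]
contact_force: [0.4, 1.1, 2.3]
finger_gap: 0.0342
finger_force: 20.0
```

Run:
```python
from h import *
rel(.5876,.1405,.14,73.3)
```

```text
tx 0.2519 ty 0.2782 tz -0.1338 spin 0.5282 | now [ 0.4779 -0.2184  0.0062] az 120.8 j [ 1.16  0.5  -0.97  1.95  0.5   0.96  0.49] t 26.1
```

servo_tool:
  commands:
    - {"tx": 0, "ty": 0, "tz": -0.06, "spin": 0}
    - {"tx": 0, "ty": 0, "tz": -0.12, "spin": 0}
    - {"tx": 0.252, "ty": 0.278, "tz": -0.134, "spin": 0.528}
    - {"tx": 0.252, "ty": 0.278, "tz": -0.134, "spin": 0.528}
    - {"tx": 0.252, "ty": 0.278, "tz": -0.134, "spin": 0.528}
    - {"tx": 0.252, "ty": 0.278, "tz": -0.134, "spin": 0.528}
    - {"tx": 0.252, "ty": 0.278, "tz": -0.134, "spin": 0.528}
    - {"tx": 0.252, "ty": 0.278, "tz": -0.134, "spin": 0.528}
    - {"tx": 0.252, "ty": 0.278, "tz": -0.134, "spin": 0.528}
    - {"tx": 0.252, "ty": 0.278, "tz": -0.134, "spin": 0.528}
    - {"tx": 0.252, "ty": 0.278, "tz": -0.134, "spin": 0.528}

```text
t: 27.42
eef_pos: [0.5869, 0.1391, 0.1395]
ee_rot: [2.521, 1.874, -0.002]
contact_force: [-0.4, 0.2, -0.5]
finger_gap: 0.0339
finger_force: 20.0
```

Run:
```python
from held import *
im,cp=held();cv2.imwrite('pics/w8.png',im)
rel(.5876,.1405,.056,73.3)
```

```text
heads tool-offset of carrier [0.0002 0.0036] dyaw 0.0 68.49379
tx 0.0021 ty -0.0001 tz 0.0837 spin -0.0012 | now [0.5872 0.1386 0.1397] az 73.2 j [ 0.44  0.46 -0.96  1.65  0.4   1.24 -0.9 ] t 27.5
```

servo_tool:
  commands:
    - {"tx": 0.001, "ty": 0, "tz": 0.03, "spin": 0}
    - {"tx": 0.001, "ty": 0, "tz": 0.06, "spin": 0}
    - {"tx": 0.001, "ty": 0, "tz": 0.07, "spin": 0}
    - {"tx": 0.001, "ty": 0, "tz": 0.075, "spin": 0}
    - {"tx": 0.001, "ty": 0, "tz": 0.08, "spin": 0}
    - {"tx": 0.001, "ty": 0, "tz": 0.084, "spin": 0}

```text
t: 28.28
eef_pos: [0.5881, 0.1406, 0.0567]
ee_rot: [2.52, 1.874, 0.0]
contact_force: [0.4, -2.6, 0.9]
finger_gap: 0.0337
finger_force: 20.0
```

servo_tool:
  commands:
    - {"tx": -0.0005, "ty": 0, "tz": 0.008, "spin": 0}
    - {"tx": -0.0005, "ty": 0, "tz": 0.016, "spin": 0}
    - {"tx": -0.0005, "ty": 0, "tz": 0.023, "spin": 0}
    - {"tx": -0.0005, "ty": 0, "tz": 0.028, "spin": 0}
    - {"tx": -0.0005, "ty": 0, "tz": 0.031, "spin": 0}
    - {"tx": -0.0005, "ty": 0, "tz": 0.031, "spin": 0}

```text
t: 29.02
eef_pos: [0.5871, 0.1409, 0.026]
ee_rot: [2.52, 1.875, -0.002]
contact_force: [-7.5, -6.5, 13.4]
finger_gap: 0.0338
finger_force: 20.0
```

servo_tool:
  commands:
    - {"tx": 0, "ty": 0, "tz": 0, "spin": 0}
    - {"tx": 0, "ty": 0, "tz": 0, "spin": 0}
    - {"tx": 0, "ty": 0, "tz": 0, "spin": 0}
    - {"tx": 0, "ty": 0, "tz": -0.03, "spin": 0}
    - {"tx": 0, "ty": 0, "tz": -0.07, "spin": 0}
    - {"tx": 0, "ty": 0, "tz": -0.12, "spin": 0}
  jaw: 0.55

```text
t: 29.78
eef_pos: [0.5868, 0.141, 0.1456]
ee_rot: [-2.519, -1.875, 0.002]
contact_force: [0.7, 0.1, 0.5]
finger_gap: 0.0478
finger_force: 0.0
```

servo_tool:
  commands:
    - {"tx": -0.608, "ty": 0.011, "tz": -0.054, "spin": 0.17}
    - {"tx": -0.608, "ty": 0.011, "tz": -0.054, "spin": 0.17}
    - {"tx": -0.608, "ty": 0.011, "tz": -0.054, "spin": 0.17}
    - {"tx": -0.608, "ty": 0.011, "tz": -0.054, "spin": 0.17}
    - {"tx": -0.608, "ty": 0.011, "tz": -0.054, "spin": 0.17}
    - {"tx": -0.608, "ty": 0.011, "tz": -0.054, "spin": 0.17}
    - {"tx": -0.608, "ty": 0.011, "tz": -0.054, "spin": 0.17}
    - {"tx": -0.608, "ty": 0.011, "tz": -0.054, "spin": 0.17}
    - {"tx": -0.608, "ty": 0.011, "tz": -0.054, "spin": 0.17}
    - {"tx": -0.608, "ty": 0.011, "tz": -0.054, "spin": 0.17}
    - {"tx": -0.608, "ty": 0.011, "tz": -0.054, "spin": 0.17}
    - {"tx": -0.608, "ty": 0.011, "tz": -0.054, "spin": 0.17}
  jaw: 0.75

```text
t: 31.28
eef_pos: [0.4239, -0.4437, 0.1988]
ee_rot: [-2.746, -1.524, -0.001]
contact_force: [0.6, 0.7, -1.2]
finger_gap: 0.065
finger_force: 0.0
```

Run:
```python
from car import *
sc=pose('scene');c=onz([[132.8,226.2],[148.5,230]],.02,sc);d=c[0]-c[1];print(d)
for k in range(2): s=get_state();im=capture('wrist')
cv2.imwrite('pics/w9.png',im);cp=pose('wrist',s)
for m in masks_of('wrist','carrier0'):
    e=m['extent'];ys,xs=np.nonzero(m['pixels']);q=cv2.minAreaRect(np.c_[xs,ys].astype(np.float32))
    b=cv2.boxPoints(q);w=onz(b,.03,cp);e1=w[1]-w[0];e2=w[2]-w[1];l=e1 if np.linalg.norm(e1)>np.linalg.norm(e2) else e2
    a=np.degrees(np.arctan2(l[1],l[0]))%180
    print(round(m['score'],2),np.round(e),w.mean(0).round(4),'yaw',a.round(1),np.linalg.norm(e1),np.linalg.norm(e2))
    if abs(np.linalg.norm(l)-.085)<.012:
        g,scq=gfit(im,cp,CI,*w.mean(0)[:2],np.radians(a),rng=.012,arng=12,st=.0015,ast=2.);print(g[:2].round(4),np.degrees(g[2]).round(1),scq)
        h=heads(im,cp,*g);rel(h[0],h[1],.006,np.degrees(h[2]))
```

```text
[-0.01542266 -0.033488    0.        ]
0.62 [295. 106. 333. 190.] [ 0.4561 -0.3848  0.03  ] yaw 59.7 0.0341402695142089 0.08028014481410543
[ 0.4561 -0.3848] 58.2 123.79566
  head [311.9 116.9] r 15.6 exp [313.6 117.4] 14.8
  head [314.2 174.7] r 22.4 exp [313.8 178.1] 14.0
heads [ 0.4565 -0.383 ] yaw 60.2 len 0.0514
tx 0.0680 ty -0.0043 tz 0.1932 spin -0.0225 | now [ 0.4243 -0.4431  0.1992] az 58.2 j [ 1.3   0.36 -0.71  1.56  0.24  1.31  0.  ] t 31.4
```

servo_tool:
  commands:
    - {"tx": 0.066, "ty": -0.0037, "tz": 0.03, "spin": -0.01}
    - {"tx": 0.066, "ty": -0.0037, "tz": 0.08, "spin": -0.01}
    - {"tx": 0.066, "ty": -0.0037, "tz": 0.12, "spin": -0.01}
    - {"tx": 0.066, "ty": -0.0037, "tz": 0.15, "spin": -0.01}
    - {"tx": 0.066, "ty": -0.0037, "tz": 0.18, "spin": -0.01}
    - {"tx": 0.066, "ty": -0.0037, "tz": 0.193, "spin": -0.01}
    - {"tx": 0.066, "ty": -0.0037, "tz": 0.193, "spin": -0.01}
    - {"tx": 0.066, "ty": -0.0037, "tz": 0.193, "spin": -0.01}

```text
t: 32.42
eef_pos: [0.456, -0.3869, 0.0074]
ee_rot: [2.734, 1.545, 0.001]
contact_force: [-1.0, 0.2, 0.5]
finger_gap: 0.0656
finger_force: 0.0
```

servo_tool:
  commands:
    - {"tx": 0, "ty": 0, "tz": 0, "spin": 0}
    - {"tx": 0, "ty": 0, "tz": 0, "spin": 0}
    - {"tx": 0, "ty": 0, "tz": 0, "spin": 0}
    - {"tx": 0, "ty": 0, "tz": 0, "spin": 0}
    - {"tx": 0, "ty": 0, "tz": 0, "spin": 0}
    - {"tx": 0, "ty": 0, "tz": 0, "spin": 0}
  jaw: 0

```text
t: 33.17
eef_pos: [0.455, -0.3866, 0.0061]
ee_rot: [-2.735, -1.545, 0.0]
contact_force: [-1.7, 0.1, 3.2]
finger_gap: 0.0339
finger_force: 20.0
```

Run:
```python
from h import *
rel(.4878,.149,.14,90.8)
```

```text
tx 0.4756 ty -0.2485 tz -0.1339 spin -0.3542 | now [ 0.455  -0.3866  0.0061] az 58.9 j [ 1.16  0.52 -0.67  1.78  0.39  0.97 -0.2 ] t 33.2
```

servo_tool:
  commands:
    - {"tx": 0, "ty": 0, "tz": -0.06, "spin": 0}
    - {"tx": 0, "ty": 0, "tz": -0.12, "spin": 0}
    - {"tx": 0.475, "ty": -0.248, "tz": -0.134, "spin": -0.354}
    - {"tx": 0.475, "ty": -0.248, "tz": -0.134, "spin": -0.354}
    - {"tx": 0.475, "ty": -0.248, "tz": -0.134, "spin": -0.354}
    - {"tx": 0.475, "ty": -0.248, "tz": -0.134, "spin": -0.354}
    - {"tx": 0.475, "ty": -0.248, "tz": -0.134, "spin": -0.354}
    - {"tx": 0.475, "ty": -0.248, "tz": -0.134, "spin": -0.354}
    - {"tx": 0.475, "ty": -0.248, "tz": -0.134, "spin": -0.354}
    - {"tx": 0.475, "ty": -0.248, "tz": -0.134, "spin": -0.354}
    - {"tx": 0.475, "ty": -0.248, "tz": -0.134, "spin": -0.354}
    - {"tx": 0.475, "ty": -0.248, "tz": -0.134, "spin": -0.354}

```text
t: 34.67
eef_pos: [0.4873, 0.152, 0.1402]
ee_rot: [-2.199, -2.242, -0.002]
contact_force: [-0.4, -0.1, -1.3]
finger_gap: 0.0341
finger_force: 20.0
```

servo_tool:
  commands:
    - {"tx": 0, "ty": 0, "tz": 0, "spin": 0}
    - {"tx": 0, "ty": 0, "tz": 0, "spin": 0}

```text
t: 34.92
eef_pos: [0.4882, 0.1467, 0.1398]
ee_rot: [2.209, 2.234, -0.001]
contact_force: [0.2, -0.3, -2.2]
finger_gap: 0.0337
finger_force: 20.0
```

Run:
```python
from held import *
held()
rel(.4878,.148,.056,90.8)
```

```text
heads tool-offset of carrier [ 0.0041 -0.002 ] dyaw -2.0 58.172096
tx 0.0012 ty -0.0004 tz 0.0839 spin -0.0015 | now [0.4882 0.1469 0.1399] az 90.7 j [ 0.62  0.28 -1.12  1.86  0.28  1.17 -0.59] t 35.0
```

servo_tool:
  commands:
    - {"tx": 0.0005, "ty": -0.0005, "tz": 0.03, "spin": 0}
    - {"tx": 0.0005, "ty": -0.0005, "tz": 0.06, "spin": 0}
    - {"tx": 0.0005, "ty": -0.0005, "tz": 0.07, "spin": 0}
    - {"tx": 0.0005, "ty": -0.0005, "tz": 0.075, "spin": 0}
    - {"tx": 0.0005, "ty": -0.0005, "tz": 0.08, "spin": 0}
    - {"tx": 0.0005, "ty": -0.0005, "tz": 0.084, "spin": 0}

```text
t: 35.78
eef_pos: [0.488, 0.1486, 0.0565]
ee_rot: [2.206, 2.235, 0.001]
contact_force: [0.3, -1.6, -0.6]
finger_gap: 0.0337
finger_force: 20.0
```

servo_tool:
  commands:
    - {"tx": 0, "ty": 0, "tz": 0.008, "spin": 0}
    - {"tx": 0, "ty": 0, "tz": 0.016, "spin": 0}
    - {"tx": 0, "ty": 0, "tz": 0.023, "spin": 0}
    - {"tx": 0, "ty": 0, "tz": 0.028, "spin": 0}
    - {"tx": 0, "ty": 0, "tz": 0.031, "spin": 0}
    - {"tx": 0, "ty": 0, "tz": 0.031, "spin": 0}

```text
t: 36.52
eef_pos: [0.4877, 0.1487, 0.0257]
ee_rot: [2.206, 2.236, -0.001]
contact_force: [-2.5, -4.4, 10.2]
finger_gap: 0.0336
finger_force: 20.0
```

servo_tool:
  commands:
    - {"tx": 0, "ty": 0, "tz": 0, "spin": 0}
    - {"tx": 0, "ty": 0, "tz": 0, "spin": 0}
    - {"tx": 0, "ty": 0, "tz": 0, "spin": 0}
    - {"tx": 0, "ty": 0, "tz": -0.03, "spin": 0}
    - {"tx": 0, "ty": 0, "tz": -0.07, "spin": 0}
    - {"tx": 0, "ty": 0, "tz": -0.12, "spin": 0}
  jaw: 0.55

```text
t: 37.28
eef_pos: [0.4868, 0.1487, 0.1457]
ee_rot: [-2.205, -2.236, 0.002]
contact_force: [0.9, -0.2, 0.2]
finger_gap: 0.0477
finger_force: 0.0
```

servo_tool:
  commands:
    - {"tx": -0.447, "ty": 0.113, "tz": -0.055, "spin": -0.11}
    - {"tx": -0.447, "ty": 0.113, "tz": -0.055, "spin": -0.11}
    - {"tx": -0.447, "ty": 0.113, "tz": -0.055, "spin": -0.11}
    - {"tx": -0.447, "ty": 0.113, "tz": -0.055, "spin": -0.11}
    - {"tx": -0.447, "ty": 0.113, "tz": -0.055, "spin": -0.11}
    - {"tx": -0.447, "ty": 0.113, "tz": -0.055, "spin": -0.11}
    - {"tx": -0.447, "ty": 0.113, "tz": -0.055, "spin": -0.11}
    - {"tx": -0.447, "ty": 0.113, "tz": -0.055, "spin": -0.11}
    - {"tx": -0.447, "ty": 0.113, "tz": -0.055, "spin": -0.11}
    - {"tx": -0.447, "ty": 0.113, "tz": -0.055, "spin": -0.11}
  jaw: 0.75

```text
t: 38.52
eef_pos: [0.6066, -0.2953, 0.1997]
ee_rot: [-2.003, -2.419, -0.001]
contact_force: [-0.2, 0.8, 0.6]
finger_gap: 0.0652
finger_force: 0.0
```

Run:
```python
from car import *
T=np.eye(4);a=np.radians(20.1);T[:3,:3]=np.c_[[np.cos(a),np.sin(a),0],[np.sin(a),-np.cos(a),0],[0,0,-1]];T[:3,3]=[.4012,-.1694,.3005]
ci=camera_info('wrist');K,D=np.array(ci['K']),np.array(ci['dist_coeffs']);cp3=(K,D,T@np.array(ci['hand_eye']))
im3=cv2.imread('pics/w3.png')
for L in (sq(.016,.074),np.vstack([sq(.016,.074),sq(.01,.08)])):
    b,sc=gfit(im3,cp3,L,.4245,.0425,np.radians(-5),rng=.008,arng=20);print('drive',b[:2].round(4),np.degrees(b[2]).round(1),sc)
c=proj([[.4245,.0425,.07]],cp3)[0].astype(int)
t=cv2.resize(im3[c[1]-24:c[1]+24,c[0]-24:c[0]+24],(384,384),interpolation=2)
q=(proj(place(sq(.016,.074)[[0,24,49,25]],*b),cp3)-(c-24)+.5)*8;cv2.polylines(t,[q.astype(int)],True,(0,255,0),1)
for k in range(2): s=get_state();im=capture('wrist')
cv2.imwrite('pics/w10.png',im);cp=pose('wrist',s)
W=np.vstack([sq(.034,.044),sq(.0185,.044)])
w,sc=gfit(im,cp,W,.5926,-.2286,np.radians(12),rng=.03,arng=44,st=.003,ast=3.);w,sc=gfit(im,cp,W,*w,rng=.006,arng=10);print('wheel',w[:2].round(4),np.degrees(w[2]).round(1),sc)
c=proj([[*w[:2],.044]],cp)[0].astype(int)
u=im.copy()
for Q in(sq(.034,.044),sq(.0185,.044)):cv2.polylines(u,[proj(place(Q[[0,24,49,25]],*w),cp).astype(int)],True,(0,0,255),1)
x0,y0=max(c[0]-64,0),max(c[1]-64,0)
t2=cv2.resize(u[y0:y0+128,x0:x0+128],(384,384));cv2.imwrite('pics/dw.png',np.hstack([t,t2]))
rel(*w[:2],.016,np.degrees(w[2])+90)
```

```text
drive [0.4218 0.042 ] -21.0 99.52231
drive [0.4212 0.0422] -20.0 99.10511
wheel [ 0.5929 -0.2288] 11.0 155.25749
tx 0.0674 ty -0.0012 tz 0.1842 spin -0.0021 | now [ 0.6067 -0.2949  0.2001] az 100.8 j [ 1.02  0.56 -0.94  1.39  0.45  1.41  0.28] t 38.6
```

View pics/dw.png

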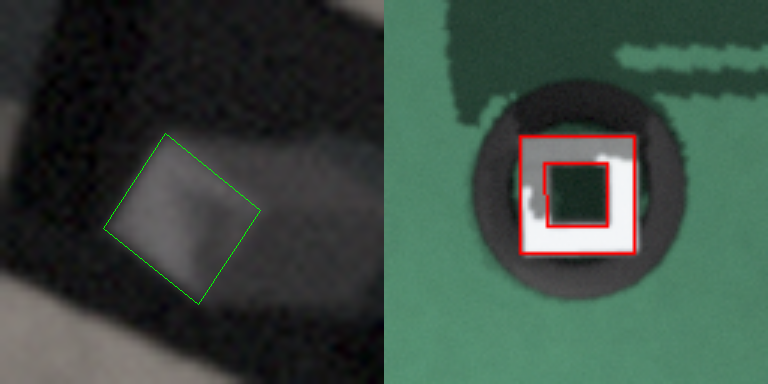

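servo_tool:
  commands:
    - {"tx": 0.067, "ty": -0.001, "tz": 0.03, "spin": 0}
    - {"tx": 0.067, "ty": -0.001, "tz": 0.08, "spin": 0}
    - {"tx": 0.067, "ty": -0.001, "tz": 0.11, "spin": 0}
    - {"tx": 0.067, "ty": -0.001, "tz": 0.14, "spin": 0}
    - {"tx": 0.067, "ty": -0.001, "tz": 0.17, "spin": 0}
    - {"tx": 0.067, "ty": -0.001, "tz": 0.184, "spin": 0}
    - {"tx": 0.067, "ty": -0.001, "tz": 0.184, "spin": 0}
    - {"tx": 0.067, "ty": -0.001, "tz": 0.184, "spin": 0}

```text
t: 39.62
eef_pos: [0.594, -0.231, 0.0174]
ee_rot: [2.004, 2.418, 0.001]
contact_force: [0.1, -0.9, 0.7]
finger_gap: 0.0653
finger_force: 0.0
```

servo_tool:
  commands:
    - {"tx": 0, "ty": 0, "tz": 0, "spin": 0}
    - {"tx": 0, "ty": 0, "tz": 0, "spin": 0}
    - {"tx": 0, "ty": 0, "tz": 0, "spin": 0}
    - {"tx": 0, "ty": 0, "tz": 0, "spin": 0}
    - {"tx": 0, "ty": 0, "tz": 0, "spin": 0}
    - {"tx": 0, "ty": 0, "tz": 0, "spin": 0}
  jaw: 0
  grip_force: 25

```text
t: 40.38
eef_pos: [0.5933, -0.2311, 0.0161]
ee_rot: [2.005, 2.418, 0.0]
contact_force: [-0.3, 0.4, 1.7]
finger_gap: 0.0342
finger_force: 25.0
```

Run:
```python
from h import *
rel(.445,-.06,.16,80)
```

```text
tx 0.1956 ty -0.1140 tz -0.1439 spin 0.2297 | now [ 0.5933 -0.2311  0.0161] az 100.7 j [ 0.95  0.66 -0.88  1.67  0.56  1.09  0.09] t 40.4
```

servo_tool:
  commands:
    - {"tx": 0, "ty": 0, "tz": -0.06, "spin": 0}
    - {"tx": 0, "ty": 0, "tz": -0.12, "spin": 0}
    - {"tx": 0.196, "ty": -0.114, "tz": -0.144, "spin": 0.23}
    - {"tx": 0.196, "ty": -0.114, "tz": -0.144, "spin": 0.23}
    - {"tx": 0.196, "ty": -0.114, "tz": -0.144, "spin": 0.23}
    - {"tx": 0.196, "ty": -0.114, "tz": -0.144, "spin": 0.23}
    - {"tx": 0.196, "ty": -0.114, "tz": -0.144, "spin": 0.23}
    - {"tx": 0.196, "ty": -0.114, "tz": -0.144, "spin": 0.23}
    - {"tx": 0.196, "ty": -0.114, "tz": -0.144, "spin": 0.23}
    - {"tx": 0.196, "ty": -0.114, "tz": -0.144, "spin": 0.23}

```text
t: 41.62
eef_pos: [0.4451, -0.0598, 0.1598]
ee_rot: [-2.406, -2.017, -0.001]
contact_force: [0.2, -0.2, -1.8]
finger_gap: 0.0344
finger_force: 25.0
```

Run:
```python
from car import *
for k in range(2): s=get_state();im=capture('wrist')
cv2.imwrite('pics/w11.png',im);cp=pose('wrist',s)
for L in (sq(.016,.074),np.vstack([sq(.016,.074),sq(.01,.08)])):
    b,sc=gfit(im,cp,L,.423,.0425,np.radians(-12),rng=.008,arng=16);print('drive',b[:2].round(4),np.degrees(b[2]).round(1),sc)
c=proj([[*b[:2],.07]],cp)[0].astype(int);print(c)
y0,x0=max(c[1]-32,0),c[0]-32
t=cv2.resize(im[y0:y0+64,x0:x0+64],(512,512),interpolation=2)
for w,z in((.016,.074),(.01,.08)):
    q=(proj(place(sq(w,z)[[0,24,49,25]],*b),cp)-[x0,y0]+.5)*8;cv2.polylines(t,[q.astype(int)],True,(0,255,0),1)
cv2.imwrite('pics/d2.png',t);T=T_tool(s)
# held hub top in tool frame
az=np.arctan2(T[1,0],T[0,0]);W=np.vstack([sq(.034,.044),sq(.0185,.044)]);W[:,2]+=s['eef_pos'][2]-.016
W=W[W[:,0]>.005]
g,sc=gfit(im,cp,W,*s['eef_pos'][:2],az,rng=.006,arng=6,st=.0005);d=T[:3,:3].T@np.r_[g[:2]-s['eef_pos'][:2],0];print('hub off',d[:2].round(4),np.degrees(g[2]-az).round(1),sc)
rel(*b[:2],.15,np.degrees(b[2])+90)
```

```text
drive [0.424 0.04 ] -18.0 91.33943
drive [0.4238 0.0405] -16.5 69.32504
[263 108]
hub off [0.003  0.0005] 0.0 106.3918
tx 0.0949 ty -0.0383 tz 0.0100 spin 0.0719 | now [ 0.445  -0.0596  0.1598] az 80.0 j [ 1.15  0.03 -1.11  1.97  0.03  1.16 -0.14] t 41.7
```

View pics/d2.png

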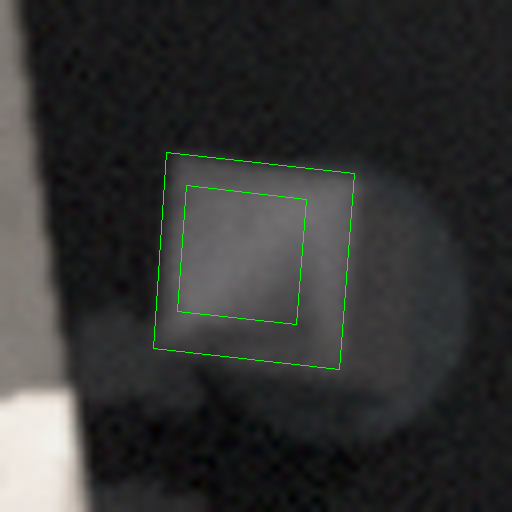

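servo_tool:
  commands:
    - {"tx": 0.092, "ty": -0.039, "tz": 0.02, "spin": 0.078}
    - {"tx": 0.092, "ty": -0.039, "tz": 0.048, "spin": 0.078}
    - {"tx": 0.092, "ty": -0.039, "tz": 0.048, "spin": 0.078}
    - {"tx": 0.092, "ty": -0.039, "tz": 0.048, "spin": 0.078}
    - {"tx": 0.092, "ty": -0.039, "tz": 0.048, "spin": 0.078}
    - {"tx": 0.092, "ty": -0.039, "tz": 0.048, "spin": 0.078}

```text
t: 42.48
eef_pos: [0.423, 0.037, 0.1125]
ee_rot: [2.527, 1.866, 0.001]
contact_force: [-0.1, 0.2, -0.8]
finger_gap: 0.0341
finger_force: 25.0
```

Run:
```python
from h import *
rel(.4226,.0376,.09,73)
```

```text
tx 0.0004 ty -0.0006 tz 0.0225 spin -0.0014 | now [0.423  0.037  0.1125] az 72.9 j [ 1.04  0.04 -1.22  2.08  0.04  1.05 -0.5 ] t 42.5
```

servo_tool:
  commands:
    - {"tx": 0.0004, "ty": -0.0005, "tz": 0.01, "spin": 0}
    - {"tx": 0.0004, "ty": -0.0005, "tz": 0.016, "spin": 0}
    - {"tx": 0.0004, "ty": -0.0005, "tz": 0.02, "spin": 0}
    - {"tx": 0.0004, "ty": -0.0005, "tz": 0.024, "spin": 0}
    - {"tx": 0.0004, "ty": -0.0005, "tz": 0.028, "spin": 0}
    - {"tx": 0.0004, "ty": -0.0005, "tz": 0.03, "spin": 0}

```text
t: 43.22
eef_pos: [0.422, 0.0384, 0.0818]
ee_rot: [-2.526, -1.868, 0.0]
contact_force: [0.0, -0.0, -1.8]
finger_gap: 0.0338
finger_force: 25.0
```

Run:
```python
from h import *
rel(.4226,.0376,.042,73)
```

```text
tx -0.0006 ty 0.0008 tz 0.0398 spin -0.0004 | now [0.422  0.0384 0.0818] az 73.0 j [ 0.99  0.12 -1.21  2.11  0.13  0.99 -0.59] t 43.2
```

No contact and 14 mm below the stub's top: it is on. Going home.

servo_tool:
  commands:
    - {"tx": 0, "ty": 0.0003, "tz": 0.008, "spin": 0}
    - {"tx": 0, "ty": 0.0003, "tz": 0.016, "spin": 0}
    - {"tx": 0, "ty": 0.0003, "tz": 0.024, "spin": 0}
    - {"tx": 0, "ty": 0.0003, "tz": 0.031, "spin": 0}
    - {"tx": 0, "ty": 0.0003, "tz": 0.036, "spin": 0}
    - {"tx": 0, "ty": 0.0003, "tz": 0.039, "spin": 0}
    - {"tx": 0, "ty": 0.0003, "tz": 0.041, "spin": 0}
    - {"tx": 0, "ty": 0.0003, "tz": 0.041, "spin": 0}

```text
t: 44.22
eef_pos: [0.4224, 0.0383, 0.0419]
ee_rot: [2.526, 1.868, -0.002]
contact_force: [-6.8, -0.7, 16.6]
finger_gap: 0.0335
finger_force: 25.0
```

servo_tool:
  commands:
    - {"tx": 0, "ty": 0, "tz": 0, "spin": 0}
    - {"tx": 0, "ty": 0, "tz": 0, "spin": 0}
    - {"tx": 0, "ty": 0, "tz": 0, "spin": 0}
    - {"tx": 0, "ty": 0, "tz": -0.03, "spin": 0}
    - {"tx": 0, "ty": 0, "tz": -0.07, "spin": 0}
    - {"tx": 0, "ty": 0, "tz": -0.13, "spin": 0}
    - {"tx": 0, "ty": 0, "tz": -0.19, "spin": 0}
    - {"tx": 0, "ty": 0, "tz": -0.25, "spin": 0}
    - {"tx": 0, "ty": 0, "tz": -0.31, "spin": 0}
    - {"tx": 0, "ty": 0, "tz": -0.37, "spin": 0}
    - {"tx": 0, "ty": 0, "tz": -0.37, "spin": 0}
  jaw: 0.6

```text
t: 45.6
eef_pos: [0.4239, 0.0383, 0.4147]
ee_rot: [2.522, 1.865, 0.006]
contact_force: [0.1, -0.5, -0.7]
finger_gap: 0.052
finger_force: 0.0
```

Run:
```python
from h import *
a=capture('scene');b=capture('side');w=capture('wrist')
cv2.imwrite('pics/s3.png',a);cv2.imwrite('pics/sd3.png',b)
A=cv2.resize(a[120:290,300:510],(400,324),interpolation=2);B=cv2.resize(b[120:270,190:340],(324,324),interpolation=2)
cv2.imwrite('pics/c4.png',np.hstack([A,B]))
rel(.558,.3623,.42,-5.2)
```

```text
tx 0.3496 ty 0.0350 tz -0.0098 spin 0.8685 | now [0.4221 0.0383 0.4103] az 73.0 j [ 1.13 -0.26 -1.04  1.58 -0.23  1.69 -0.21] t 45.8
```

View pics/c4.png

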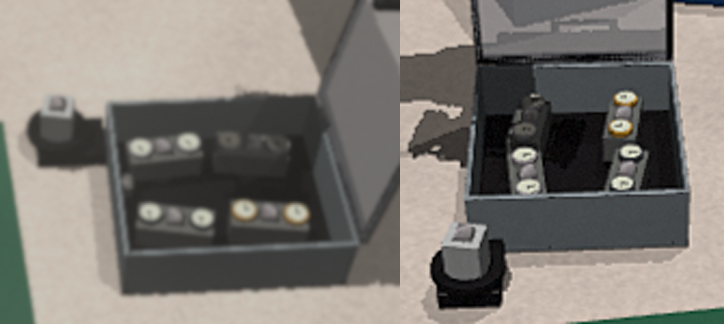

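servo_tool:
  commands:
    - {"tx": 0.04, "ty": 0, "tz": -0.015, "spin": 0.1}
    - {"tx": 0.09, "ty": 0.01, "tz": -0.015, "spin": 0.2}
    - {"tx": 0.14, "ty": 0.02, "tz": -0.015, "spin": 0.3}
    - {"tx": 0.19, "ty": 0.03, "tz": -0.015, "spin": 0.4}
    - {"tx": 0.24, "ty": 0.035, "tz": -0.015, "spin": 0.5}
    - {"tx": 0.29, "ty": 0.035, "tz": -0.015, "spin": 0.6}
    - {"tx": 0.33, "ty": 0.035, "tz": -0.015, "spin": 0.7}
    - {"tx": 0.35, "ty": 0.035, "tz": -0.015, "spin": 0.8}
    - {"tx": 0.35, "ty": 0.035, "tz": -0.015, "spin": 0.8685}
    - {"tx": 0.35, "ty": 0.035, "tz": -0.015, "spin": 0.8685}
    - {"tx": 0.35, "ty": 0.035, "tz": -0.015, "spin": 0.8685}
  jaw: 1
  grip_force: 15

```text
t: 47.12
eef_pos: [0.5578, 0.3631, 0.4246]
ee_rot: [3.137, -0.139, -0.002]
contact_force: [1.1, -0.5, 0.1]
finger_gap: 0.087
finger_force: 0.0
```

Run:
```python
from h import *
rel(.558,.3623,.335,-5.2)
f=lambda a:np.array([-.276*np.cos(a)+.004*np.sin(a),.276*np.sin(a)+.004*np.cos(a)])
for a in np.r_[np.linspace(1.685,.05,19),0]:print(round(a,3),(-(f(a)-f(1.685))).round(4))
```

```text
tx 0.0004 ty 0.0006 tz 0.0896 spin 0.0013 | now [0.5578 0.3631 0.4246] az -5.1 j [-0.08  0.51 -1.    0.98  0.44  1.84 -2.55] t 47.1
1.685 [-0. -0.]
1.594 [ 0.025  -0.0021]
1.503 [ 0.05   -0.0019]
1.412 [0.075  0.0006]
1.322 [0.0996 0.0053]
1.231 [0.1237 0.0122]
1.14 [0.147  0.0213]
1.049 [0.1695 0.0325]
0.958 [0.1908 0.0456]
0.868 [0.2109 0.0607]
0.777 [0.2295 0.0774]
0.686 [0.2465 0.0959]
0.595 [0.2618 0.1157]
0.504 [0.2752 0.1369]
0.413 [0.2866 0.1592]
0.322 [0.2959 0.1825]
0.232 [0.3031 0.2065]
0.141 [0.3081 0.231 ]
0.05 [0.3109 0.256 ]
0.0 [0.3114 0.2697]
```

servo_tool:
  commands:
    - {"tx": 0, "ty": 0, "tz": 0.04, "spin": 0}
    - {"tx": 0, "ty": 0, "tz": 0.075, "spin": 0}
    - {"tx": 0, "ty": 0, "tz": 0.0895, "spin": 0}
    - {"tx": 0, "ty": 0, "tz": 0.0895, "spin": 0}
    - {"tx": 0, "ty": 0, "tz": 0.0895, "spin": 0}

```text
t: 47.75
eef_pos: [0.5586, 0.3629, 0.338]
ee_rot: [-3.137, 0.142, -0.002]
contact_force: [1.2, 0.4, 0.4]
finger_gap: 0.0869
finger_force: 0.0
```

servo_tool:
  commands:
    - {"tx": 0, "ty": 0, "tz": 0, "spin": 0}
    - {"tx": 0, "ty": 0, "tz": 0, "spin": 0}
    - {"tx": 0, "ty": 0, "tz": 0, "spin": 0}
    - {"tx": 0, "ty": 0, "tz": 0, "spin": 0}
    - {"tx": 0, "ty": 0, "tz": 0, "spin": 0}
    - {"tx": 0, "ty": 0, "tz": 0, "spin": 0}
    - {"tx": 0, "ty": 0, "tz": 0, "spin": 0}
    - {"tx": 0, "ty": 0, "tz": 0, "spin": 0}
    - {"tx": 0, "ty": 0, "tz": 0, "spin": 0}
    - {"tx": 0, "ty": 0, "tz": 0, "spin": 0}
  jaw: 0

```text
t: 49.0
eef_pos: [0.5584, 0.3625, 0.3365]
ee_rot: [3.138, -0.143, -0.0]
contact_force: [0.4, 0.6, 0.2]
finger_gap: 0.011
finger_force: 15.0
```

servo_tool:
  commands:
    - {"tx": 0, "ty": 0.025, "tz": -0.002, "spin": 0}
    - {"tx": 0, "ty": 0.05, "tz": -0.002, "spin": 0}
    - {"tx": 0, "ty": 0.075, "tz": 0.0005, "spin": 0}
    - {"tx": 0, "ty": 0.0995, "tz": 0.005, "spin": 0}
    - {"tx": 0, "ty": 0.1235, "tz": 0.012, "spin": 0}
    - {"tx": 0, "ty": 0.147, "tz": 0.0215, "spin": 0}
    - {"tx": 0, "ty": 0.1695, "tz": 0.0325, "spin": 0}
    - {"tx": 0, "ty": 0.191, "tz": 0.0455, "spin": 0}
    - {"tx": 0, "ty": 0.211, "tz": 0.0605, "spin": 0}
    - {"tx": 0, "ty": 0.2295, "tz": 0.0775, "spin": 0}
    - {"tx": 0, "ty": 0.2465, "tz": 0.096, "spin": 0}
    - {"tx": 0, "ty": 0.2465, "tz": 0.096, "spin": 0}

```text
t: 50.5
eef_pos: [0.5357, 0.1157, 0.2395]
ee_rot: [3.137, -0.146, -0.002]
contact_force: [-0.5, -1.7, -1.3]
finger_gap: 0.0112
finger_force: 15.0
```

servo_tool:
  commands:
    - {"tx": 0, "ty": 0.0153, "tz": 0.02, "spin": 0}
    - {"tx": 0, "ty": 0.0287, "tz": 0.041, "spin": 0}
    - {"tx": 0, "ty": 0.04, "tz": 0.0635, "spin": 0}
    - {"tx": 0, "ty": 0.0495, "tz": 0.0865, "spin": 0}
    - {"tx": 0, "ty": 0.0565, "tz": 0.1105, "spin": 0}
    - {"tx": 0, "ty": 0.0615, "tz": 0.135, "spin": 0}
    - {"tx": 0, "ty": 0.0615, "tz": 0.135, "spin": 0}

```text
t: 51.38
eef_pos: [0.5303, 0.0545, 0.1048]
ee_rot: [3.136, -0.144, -0.002]
contact_force: [-1.4, -7.5, -1.4]
finger_gap: 0.0118
finger_force: 15.0
```

servo_tool:
  commands:
    - {"tx": 0, "ty": 0.003, "tz": 0.008, "spin": 0}
    - {"tx": 0, "ty": 0.003, "tz": 0.015, "spin": 0}
    - {"tx": 0, "ty": 0.003, "tz": 0.022, "spin": 0}
    - {"tx": 0, "ty": 0.004, "tz": 0.03, "spin": 0}
    - {"tx": 0, "ty": 0.004, "tz": 0.036, "spin": 0}
    - {"tx": 0, "ty": 0.004, "tz": 0.038, "spin": 0}
    - {"tx": 0, "ty": 0.004, "tz": 0.039, "spin": 0}
    - {"tx": 0, "ty": 0.004, "tz": 0.039, "spin": 0}
  grip_force: 40

```text
t: 52.38
eef_pos: [0.5299, 0.0506, 0.0664]
ee_rot: [3.136, -0.144, -0.001]
contact_force: [-2.0, -6.6, -3.2]
finger_gap: 0.0107
finger_force: 40.0
```

servo_tool:
  commands:
    - {"tx": 0, "ty": 0, "tz": 0, "spin": 0}
    - {"tx": 0, "ty": 0, "tz": 0, "spin": 0}
    - {"tx": 0, "ty": 0, "tz": 0, "spin": 0}
    - {"tx": 0, "ty": 0, "tz": -0.02, "spin": 0}
    - {"tx": 0, "ty": 0, "tz": -0.05, "spin": 0}
    - {"tx": 0, "ty": 0, "tz": -0.05, "spin": 0}
  jaw: 0.4

```text
t: 53.12
eef_pos: [0.532, 0.0526, 0.12]
ee_rot: [-3.138, 0.142, -0.008]
contact_force: [0.4, -0.0, 0.4]
finger_gap: 0.035
finger_force: 0.0
```

servo_tool:
  commands:
    - {"tx": 0, "ty": 0, "tz": 0, "spin": 0}
    - {"tx": 0, "ty": 0, "tz": 0, "spin": 0}
    - {"tx": 0, "ty": 0, "tz": 0, "spin": 0}
    - {"tx": 0, "ty": 0, "tz": 0, "spin": 0}
    - {"tx": 0, "ty": 0, "tz": 0.015, "spin": 0}
    - {"tx": 0, "ty": 0, "tz": 0.025, "spin": 0}
    - {"tx": 0, "ty": 0, "tz": 0.031, "spin": 0}
    - {"tx": 0, "ty": 0, "tz": 0.034, "spin": 0}
    - {"tx": 0, "ty": 0, "tz": 0.036, "spin": 0}
    - {"tx": 0, "ty": 0, "tz": 0.036, "spin": 0}
  jaw: 0

```text
t: 54.38
eef_pos: [0.5301, 0.052, 0.0808]
ee_rot: [3.138, -0.143, -0.0]
contact_force: [-1.1, -0.1, 2.5]
finger_gap: 0.001
finger_force: 1.1
```

servo_tool:
  commands:
    - {"tx": 0, "ty": 0, "tz": 0.001, "spin": 0}
    - {"tx": 0, "ty": 0, "tz": 0.002, "spin": 0}
    - {"tx": 0, "ty": 0, "tz": 0.002, "spin": 0}

```text
t: 54.75
eef_pos: [0.5303, 0.052, 0.0802]
ee_rot: [3.137, -0.143, 0.001]
contact_force: [-8.8, -1.5, 20.6]
finger_gap: 0.0005
finger_force: 9.9
```

servo_tool:
  commands:
    - {"tx": 0, "ty": 0, "tz": -0.05, "spin": 0}
    - {"tx": 0, "ty": 0, "tz": -0.11, "spin": 0}
    - {"tx": 0, "ty": 0, "tz": -0.17, "spin": 0}
    - {"tx": 0, "ty": 0, "tz": -0.2, "spin": 0}
    - {"tx": 0, "ty": 0.1, "tz": -0.2, "spin": 0}
    - {"tx": 0, "ty": 0.2, "tz": -0.2, "spin": 0}
    - {"tx": 0, "ty": 0.2, "tz": -0.2, "spin": 0}
    - {"tx": 0, "ty": 0.2, "tz": -0.2, "spin": 0}

```text
t: 55.75
eef_pos: [0.5109, -0.1527, 0.2782]
ee_rot: [3.137, -0.154, -0.001]
contact_force: [0.3, 0.8, 0.5]
finger_gap: 0.0005
finger_force: 0.0
```

Run:
```python
from h import *
a=capture('scene');b=capture('side')
A=cv2.resize(a[120:370,120:510],(470,301),interpolation=2);B=cv2.resize(b[120:300,190:370],(301,301),interpolation=2)
cv2.imwrite('pics/end.png',np.hstack([A,B]))
```

```text
(no output)
```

View pics/end.png

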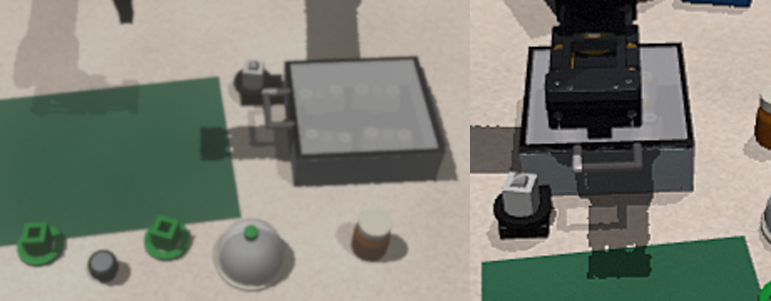

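The picture shows the lid flat on the case, the four carriers under it, the handwheel on its stub, and the dome, jar and loupe where they were.

```bash
python3 -c "from station import *;print(hand_in())"
```

```text
the job is handed in; nothing more can be done
None
```

The job is handed in: I stood the lid upright, seated all four carriers on their own spindles, put the handwheel home on the drive stub and pressed the lid shut past its catch, all in about 56 s of robot time; the dome, jar and loupe were left alone.

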